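Isolate and lock out the battery link board

TASK

Isolate the battery bank for service: pull every orange-gripped link that is fitted out of the spring jaws of the link board and put them all in the blue parts tray. Then set the yellow guard over the empty jaws, down on the plate between the guide lips, slide it up flush against the grey end cover so that no gap is left, and push the red-handled lockout pin from the front through the hasp (front lug, the guard's tab, rear lug) until its tip stands out behind the rear lug. Leave the vent cap, fuse, socket and busbar offcut where they are.

Things in the scene. Friction and masses are not known exactly. Their poses are not given: they have to be found in the camera images.
- board: (all sizes in mm) link board, grey plate 12 thick fixed to the shelf; origin on the shelf, z up, +y along the row of ways towards the end cover, -x is the front with the hasp. Plate: x -66 to 54, y -160 to 160. Five ways (white sockets 66 (x) x 32 (y), tops 42 above the shelf) at x = 0 and y = 82, 38, -6, -50, -94 for link0 to link4; neighbouring grips stand 28 apart
- cover_face (a point): on the board: foot (12 above the shelf) of the end cover's face that looks along -y, on the middle line x = 0; axes as the board. The guard's nose belongs here. The grey end cover is a block from here 52 along +y, x -16 to 45, 40 high over the base plate
- run_in (a point): on the board: middle of its open -y end, on top of the base plate (12 above the shelf); axes as the board. Two guide lips 8 high run from here to the end cover along +y; they lean outwards, 98 apart at the foot and 103 at the top, centred on x = 0
- eye (a point): on the board: centre of the 12 mm hole in the hasp's front lug, on its front face, 40 above the shelf; axes as the board. Two steel lugs 24 wide (y), 5 thick, top 54 above the shelf, both holed along x: the front one from here 5 back, the rear one 28 to 33 back (+x). The pin goes in along +x; the end cover stands 48 behind this point
- guard: loose yellow plastic guard, an inverted channel open below and at both ends, 90 (x) x 228 (y) x 40 high, walls 4, 280 g; it clears the empty sockets but cannot go on while a link is in. Origin: centre of its underside, z up; +y is the nose end that meets the end cover. Home: axes parallel to the board's, its origin at board (0, -6, 12)
- guard_nose (a point): on the guard: middle of the underside of its nose end (guard x = 0, y = 114, z = 0); axes as the guard. The black grip bar stands on top of the guard's middle: 44 (x) x 16 (y), from 40 to 62 over the underside
- guard_eye (a point): on the guard: centre of the 12 mm hole (along x) in its hasp tab, at guard x = -47.5, y = 128, z = 28. The tab is 5 thick, on the outside of the -x wall, z 16 to 40, and reaches 26 beyond the nose; at home it stands between the lugs, holes in line
- pin: loose lockout pin, 60 g: red square handle 44 (x) x 20 x 20 with an aluminium rod 8 in diameter and 42 long, round-ended, out of its +x face. Origin: centre of the handle, on the rod's axis, 10 above the shelf as it lies; +x along the rod
- pin_tip (a point): tip of the pin's rod, 64 from the pin's origin; axes as the pin
- tray: blue parts tray fixed to the shelf, 200 (x) x 130 (y) x 35 high, walls and floor 5; origin: centre of its underside, z up
- link0: copper isolating link with an orange grip on top, 150 g, 58 high; some of link0 to link4 are absent. Origin: middle of its foot's underside, +z up through the grip. Blade 56 (x) x 9 (y) up to z = 33, flange 60 x 18 at z = 32 to 35. It starts upright in a way of the board, foot on the base plate, x along the board's x. Sprung jaws click into a groove above its round foot; see link1
- link1: as link0. A link comes out only straight up, along its z: about 14 N breaks it free of the jaws within the first 3 mm, then it is loose; its foot leaves the white socket after 30 mm of lift
- link2: isolating link, as link0
- link3: isolating link, as link0
- link4: isolating link, as link0
- link0_grip (a point): centre of the orange grip of link0, 46 above its origin; grip 44 (x) x 16 (y) x 25 high; axes as the link
- link1_grip (a point): centre of the orange grip of link1, 46 above its origin; grip 44 (x) x 16 (y) x 25 high; axes as the link
- link2_grip (a point): centre of the orange grip of link2, 46 above its origin; grip 44 (x) x 16 (y) x 25 high; axes as the link
- link3_grip (a point): centre of the orange grip of link3, 46 above its origin; grip 44 (x) x 16 (y) x 25 high; axes as the link
- link4_grip (a point): centre of the orange grip of link4, 46 above its origin; grip 44 (x) x 16 (y) x 25 high; axes as the link
- vent_cap: white plastic vent cap, 44 diameter, 28 high, standing; origin under its centre. Leave alone
- fuse: squat brown glass fuse with steel ends, 32 diameter, 50 high, standing; origin under its centre. Leave alone
- socket: steel socket, 26 diameter, 38 high, standing; origin under its centre. Leave alone
- offcut: copper busbar offcut 30 (x) x 70 (y) x 8, lying; origin under its centre. Leave alone
Things that resemble listed ones, but are neither listed nor needed, are in the scene too. Several things have the shape of the tray; the one meant has the colours described above.

How it is judged:
By the outcome, as a careful person would: the job done as asked, in the order asked, and still so for the second after the job is handed in, with the robot touching nothing.
Of link0, link1, link2, link3, link4 only 3 to 5 are there at a start; the rules pass over those that are not, and their reading is None.
At some moment in a run one of guard, pin may be knocked a few centimetres aside while the robot is not near it.
Once in a run the grip may slacken for a moment while it holds something.
It also fails if it takes over 210 s, if anything falls off the work surface, if the arm or the gripper's body presses on something with over 40 N, if the wrist force passes 120 N, or if a joint passes its speed limit or range.

ROBOT

A 7-joint arm with a two-finger parallel gripper is mounted at the origin on the work surface. World frame = base frame: x ahead of the robot, y to its left, z up, the work surface at z = 0. Lengths are in m, angles in rad, forces in N, time in s.
With the tool pointing down it reaches from about 0.425 to 0.925 m from the base axis. Payload 6.8 kg.
Tool frame: the origin (TCP) lies on the centre line of the jaws, within the pads' length; the fingertips stand 11 mm ahead of it and the grasp point (between the pads) lies 8 mm behind it (manip.tcp_to_tips is the z of the fingertips in the tool frame, in m); z points along the fingers, y is the line along which they close (so a half turn about z gives the same grasp; the last joint's range is limited). The gripper opens to 85 mm and grips with 20 to 120 N. Pads are 22 mm wide; open, the fingers measure 114 mm over their backs; the gripper's body (76 mm by 85 mm) begins 54 mm behind the grasp point. The pads swing forward as they close: fully open they stand 13 mm farther back than shut.
Start: joints at [-1.457, 0.477, 0.022, 1.555, -0.011, 1.109, -0.083], TCP at [0.148, 0.658, 0.242] pointing down, gripper open.
Joint ranges: [-2.96, 2.96], [-0.34, 2.1], [-1.41, 1.46], [0.24, 2.44], [-1.37, 4.51], [0.17, 1.92], [-2.96, 2.96]. Speed limits (rad/s): [2.39, 2.39, 3.14, 3.14, 3.14, 3.14, 3.14].

INTERFACE

Orientations are given as a unit quaternion [x, y, z, w].
In Python, from cell import manip gives the robot as it stands.
- The arm moves only by the shell command python3 -m jog 'ROWS' [OPENING] [FORCE]. ROWS is JSON, a list of rows, each a list of 6 numbers: the shift along the tool's x, y, z as a fraction of full scale, then the turn, a rotation vector about the tool's x, y, z as a fraction of full scale. In form: [[x, y, z, ax, ay, az], ...]. A call has 1 to 5 rows; each row shifts and turns the commanded pose from where the row before left it, along the tool's axes as they then stand; what a row does not reach is not made up. Full scale, the value 1, is 3 cm for a shift and 90 degrees for a turn. A row lasts 1/10 s, in which the tool goes at most 50 mm and 8.59 degrees, less where a joint would pass 70% of its speed; a pose out of reach is approached as far as the arm can. A call with a number of a shift or a turn outside -1 to 1 is refused whole. A call with a gripper value outside its range is refused whole. OPENING is the opening, from 0 (shut) to 1 (fully open), set as the call begins (- or left out, the last holds). The fingers move at their own pace and stop on an object; FORCE is the grip in N (left out, the last holds). Time passes only in rows, so rows that do not move let the fingers close. It gives the time, the measured TCP pose, the force, the opening and the grip force at its end, in the units of the state.
- manip.get_obs(): the state, without advancing time (a new reading comes with each control period).
- manip.camera(name): name is "side" or "top"; returns a dict with "frame" (384x512x3 uint8, red, green, blue), "K" (3x3 intrinsics, pixels), "world_to_cam" (4x4, takes a point from world to camera coordinates). Camera axes: x right, y up, looking along -z (the intrinsics and any distortion apply to the point x, -y, -z); pixel columns grow to the right and rows downward; lengths in m; the calibration is good to about 2 mm. A picture is of the moment at which its call begins. There is no depth.
- manip.hand_in(): hands the job in; it is judged then, once.
Trained networks look in a picture, given as the dict that the camera call returned (one of the last four; its "shot" number tells which), for a name from the list of things; names that differ only in an ending like _2 or _b are one class to them, and where a whole thing is asked for, a point or a joint stands for the part that bears it (a point fixed in the world has none). Each returns a list of dicts, best first, with "p" (0 to 1); they miss things now and then, are a little off and sometimes report something else, mostly with a low value. They report only what shows in the picture. A call takes as long as a camera call. They do not tell look-alikes from the thing itself.
- manip.spot_in(picture, label): "box" ([left, top, right, bottom] in pixels, round what is visible of it).
- manip.outline_of(picture, label): "pixels" (384x512 bool, what is visible of it) and "box" ([left, top, right, bottom] in pixels, round what is visible of it).
The state is a dict: "t": time; "joint_pos": joint angles; "qvel": joint speeds; "effort": joint torques, N m; "position": TCP position; "orientation": TCP orientation; "wrist_force": force on the tool from outside, world axes, zero at the start; "wrist_torque": the same for the moment, N m; "grip_width": finger opening in m; "finger_force": force on a finger pad.
Only numpy, scipy, OpenCV 4.12 (cv2) and the standard library are available. Lean on these libraries where they do the work, as an engineer would, in place of code of your own. Each camera call takes 0.05 s, during which the arm holds its last target. There are 200 camera calls.

## Working session

There is one attempt and no reset: what is moved stays moved. The work goes in short steps, Python scripts to look and compute and a shell command to move; the robot and the scene stay as the last step left them, time stands still between calls to the robot, and variables do not carry over. Pictures are saved under pics/ and viewed, at most 14 in all, crops included, and the job is handed in when it is done.

```bash
ls; mkdir -p pics
python3 - <<'E'
from cell import manip
import cv2, numpy as np
o=manip.get_obs(); print({k:np.round(v,3).tolist() for k,v in o.items()})
for n in("side","top"):
    c=manip.camera(n); print(n,c["K"].tolist(),np.round(c["world_to_cam"],4).tolist(),[k for k in c])
    cv2.imwrite(f"pics/{n}0.png",cv2.resize(c["frame"][...,::-1],(800,600),interpolation=cv2.INTER_CUBIC))
    for l in["board","guard","pin","tray","link0","guard_nose","link0_grip","eye","pin_tip"]:
        try: r=manip.spot_in(c,l); print(l,[(round(d["p"],2),np.round(d["box"]).tolist()) for d in r[:7]])
        except Exception as e: print(l,e)
E
```

```text
pics
{'t': 0.0, 'joint_pos': [-1.457, 0.478, 0.022, 1.556, -0.011, 1.109, -0.083], 'qvel': [-0.0, -0.003, 0.0, 0.0, 0.001, -0.001, -0.002], 'effort': [-0.0, -59.644, 1.608, -28.12, 0.012, 0.009, -0.0], 'position': [0.148, 0.658, 0.241], 'orientation': [0.111, 0.994, -0.001, -0.0], 'wrist_force': [0.25, 1.209, 0.487], 'wrist_torque': [0.002, 0.042, -0.012], 'finger_force': 0.0, 'grip_width': 0.086}
side [[418.08074402618485, 0.0, 251.51860348632732], [0.0, 418.08074402618485, 194.2339733811789], [0.0, 0.0, 1.0]] [[0.991, -0.1338, 0.0007, -0.5289], [0.0989, 0.7359, 0.6698, -0.0352], [-0.0902, -0.6637, 0.7426, -1.197], [0.0, 0.0, 0.0, 1.0]] ['frame', 'K', 'world_to_cam', 'shot']
board [(0.61, [265.0, 148.0, 312.0, 242.0])]
guard [(0.6, [224.0, 86.0, 255.0, 130.0]), (0.19, [262.0, 149.0, 313.0, 243.0])]
pin [(0.65, [210.0, 184.0, 237.0, 205.0])]
tray [(0.71, [236.0, 254.0, 323.0, 315.0]), (0.6, [120.0, 285.0, 219.0, 354.0])]
link0 [(0.74, [280.0, 193.0, 301.0, 199.0]), (0.73, [281.0, 179.0, 296.0, 193.0]), (0.71, [278.0, 168.0, 297.0, 180.0]), (0.69, [281.0, 206.0, 304.0, 213.0]), (0.64,
[... 776 characters left out ...]
])]
pin [(0.62, [225.0, 211.0, 240.0, 239.0])]
tray [(0.63, [336.0, 244.0, 404.0, 333.0]), (0.57, [323.0, 147.0, 380.0, 225.0]), (0.18, [182.0, 132.0, 302.0, 192.0])]
link0 [(0.67, [255.0, 146.0, 266.0, 168.0]), (0.62, [209.0, 139.0, 216.0, 157.0]), (0.6, [40.0, 175.0, 140.0, 208.0]), (0.54, [225.0, 141.0, 230.0, 162.0])]
guard_nose [(0.6, [39.0, 177.0, 139.0, 213.0]), (0.35, [180.0, 133.0, 302.0, 187.0])]
link0_grip [(0.65, [220.0, 138.0, 238.0, 162.0]), (0.27, [137.0, 238.0, 160.0, 257.0])]
eye [(0.71, [183.0, 130.0, 304.0, 194.0])]
pin_tip [(0.68, [282.0, 246.0, 308.0, 262.0]), (0.66, [224.0, 206.0, 239.0, 239.0]), (0.31, [137.0, 240.0, 160.0, 257.0]), (0.2, [239.0, 145.0, 251.0, 165.0])]
```

View pics/top0.png

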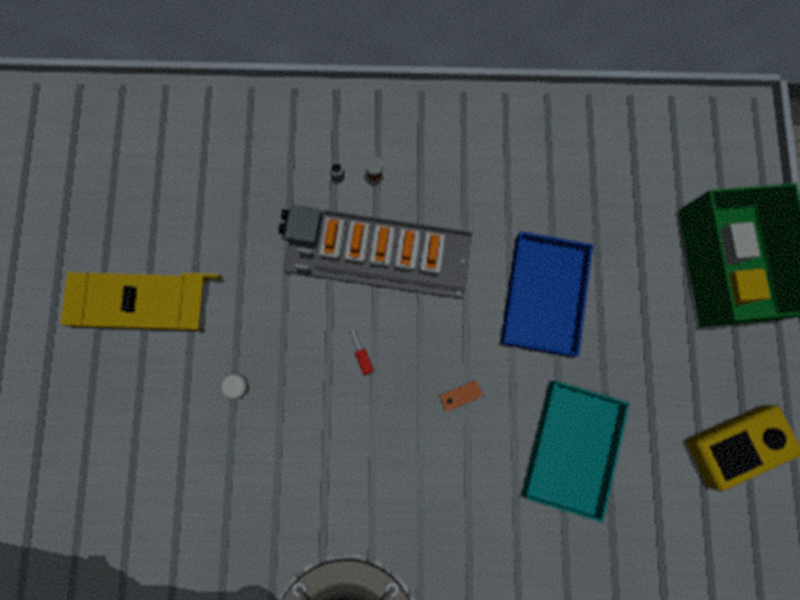

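View pics/side0.png

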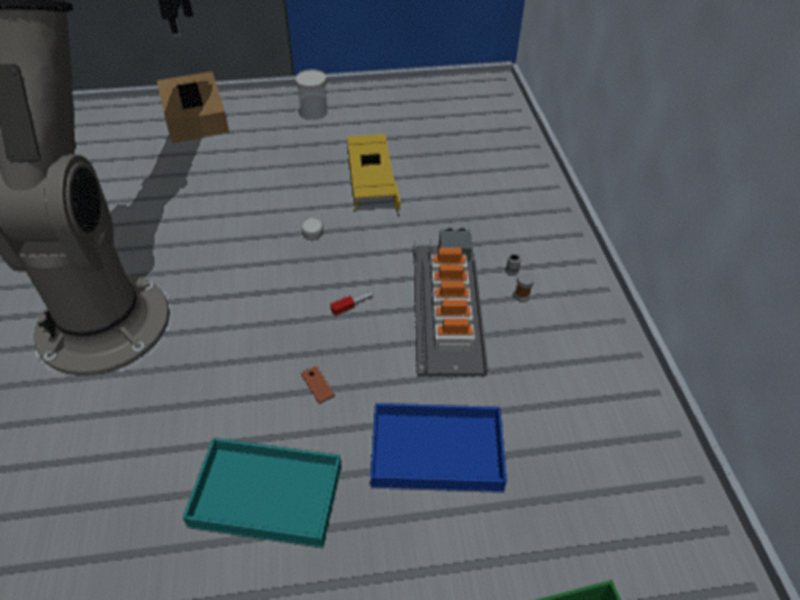

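The top view shows five orange links in the board, at (330–435, 237–252). The grey cover is at its left end, with the hasp below it at about (303, 268). The guard is at (130, 300) and turned about 180°, with its nose and tab to the right at (210, 276). The pin is at (360, 355), pointing away from the robot.

Look-alikes:
- **Tray:** blue (548, 295) versus teal (575, 450) and green bin (745, 255). I choose the blue one.
- **Guard:** the flat yellow one at (130, 300) versus the yellow meter (745, 447) and the yellow block in the bin (752, 287).
- **Links:** the orange ones in the board versus the copper offcut (460, 396).

```bash
cat > h.py <<'E'
from cell import manip
import cv2, numpy as np
from scipy.optimize import minimize
from scipy.spatial.transform import Rotation as R
def proj(c,P):
    P=np.atleast_2d(P); q=P@c["world_to_cam"][:3,:3].T+c["world_to_cam"][:3,3]
    q=q*[1,-1,-1]; u=q@np.array(c["K"]).T; return u[:,:2]/u[:,2:]
def back(c,uv,z):
    W=np.array(c["world_to_cam"]); d=np.linalg.inv(c["K"])@[uv[0],uv[1],1]; d=W[:3,:3].T@(d*[1,-1,-1])
    o=-W[:3,:3].T@W[:3,3]; return o+d*(z-o[2])/d[2]
def box(x0,x1,y0,y1,z0,z1): return np.array([[x,y,z] for x in(x0,x1) for y in(y0,y1) for z in(z0,z1)])/1000.
GUARD=[box(-45,45,-114,114,0,40),box(-50,-45,100,140,16,40)]
PIN=[box(-22,22,-10,10,-10,10)]
GRIPS=[box(-22,22,y-8,y+8,45.5,70.5) for y in(82,38,-6,-50,-94)]
TRAY=[box(-100,100,-65,65,0,35)]
def place(p,B,z=0):
    c,s=np.cos(p[2]),np.sin(p[2]); return B@np.array([[c,-s,0],[s,c,0],[0,0,1]]).T+[p[0],p[1],z]
def mask(c,name,roi=None):
    f=cv2.cvtColor(c["frame"],cv2.COLOR_RGB2HSV).astype(int); h,s,v=f[...,0],f[...,1],f[...,2]
    m={"orange":(h>=5)&(h<=17)&(s>150)&(v>90),"yellow":(h>=20)&(h<=32)&(s>130)&(v>50),"red":((h<=5)|(h>=172))&(s>120)&(v>60),
       "blue":(h>=104)&(h<=125)&(s>130)&(v>40)}[name]
    if roi is not None:
        r=np.zeros(m.shape,bool); a=np.array(roi).astype(int).clip(0); r[a[1]:a[3],a[0]:a[2]]=1; m=m&r
    return m
def filled(m):
    cs,_=cv2.findContours(m.astype(np.uint8),cv2.RETR_EXTERNAL,cv2.CHAIN_APPROX_NONE); o=np.zeros(m.shape,np.uint8)
    cv2.drawContours(o,[max(cs,key=cv2.contourArea)],-1,1,-1); return o.astype(bool)
def render(c,polys):
    o=np.zeros((384,512),np.uint8)
    S=np.zeros((384*4,512*4),np.uint8)
    for P in polys: 
        hu=cv2.convexHull(((proj(c,P)+.5)*4-.5).astype(np.float32)); cv2.fillPoly(S,[np.round(hu*16).astype(np.int32)],255,shift=4)
    return cv2.resize(S,(512,384),interpolation=cv2.INTER_AREA)/255.
def fit(model,views,x0,z=0,step=(.02,.02,.1)):
    """views: [(cam,mask)]"""
    f=lambda p:sum(np.abs(render(c,[place(p,B,z) for B in model])-m).sum()/m.sum() for c,m in views)
    best=None
    for k in range(3):
        s=np.array(step)/(3**k); S=np.vstack([x0]+[np.array(x0)+s*e for e in np.eye(3)])
        r=minimize(f,x0,method="Nelder-Mead",options=dict(initial_simplex=S,xatol=1e-5,fatol=1e-5,maxiter=150)); x0=r.x
    return r.x,r.fun
E
cat > m.py <<'E'
from h import *
t=manip.camera("top"); s=manip.camera("side")
def rep(n,r): print(n,np.round(r[0][:2],4),"yaw %.1f"%np.degrees(r[0][2]),"err %.2f"%r[1])
rt,rs=[185,130,300,190],[265,150,315,225]
b=back(t,(241,157),.06)
for V in([(t,mask(t,"orange",rt))],[(s,mask(s,"orange",rs))],[(t,mask(t,"orange",rt)),(s,mask(s,"orange",rs))]): rep("board",fit(GRIPS,V,[b[0],b[1],-.09]))
g=back(t,(83,192),.04); mt=filled(mask(t,"yellow",[30,160,150,225])); ms=filled(mask(s,"yellow",[215,80,265,140]))
for V in([(t,mt)],[(s,ms)],[(t,mt),(s,ms)]): rep("guard",fit(GUARD,V,[g[0],g[1],3.1]))
p=back(t,(232,231),.01); pt=mask(t,"red",[215,200,250,250]); ps=mask(s,"red",[200,180,245,210])
for V in([(t,pt)],[(s,ps)],[(t,pt),(s,ps)]): rep("pin",fit(PIN,V,[p[0],p[1],.2],z=.01,step=(.01,.01,.2)))
q=back(t,(351,187),.02); bt=filled(mask(t,"blue",[310,140,390,235])); bs=filled(mask(s,"blue",[230,250,330,320]))
for V in([(t,bt)],[(s,bs)]): rep("tray",fit(TRAY,V,[q[0],q[1],-.1]))
cr=np.hstack([cv2.resize(t["frame"][120:250,170:310],(560,520),interpolation=cv2.INTER_CUBIC),cv2.resize(t["frame"][160:225,25:150],None,fx=1.9,fy=1.9).repeat(1,0)[:520].copy() if 0 else np.zeros((520,0,3),np.uint8)])
cv2.imwrite("pics/crop1.png",cr[...,::-1])
E
python3 m.py
```

```text
board [ 0.6312 -0.0451] yaw -7.1 err 0.50
board [ 0.6353 -0.0477] yaw -8.1 err 0.52
board [ 0.6331 -0.0456] yaw -7.8 err 1.07
guard [0.5331 0.373 ] yaw 178.5 err 0.10
guard [0.5316 0.3942] yaw 178.2 err 0.25
guard [0.532 0.379] yaw 178.6 err 0.37
pin [ 0.4354 -0.023 ] yaw 22.0 err 0.22
pin [ 0.4364 -0.0218] yaw 24.8 err 0.49
pin [ 0.4348 -0.023 ] yaw 25.9 err 0.72
tray [ 0.557  -0.3407] yaw -10.7 err 0.05
tray [ 0.5562 -0.3388] yaw -9.2 err 0.04
```

View pics/crop1.png

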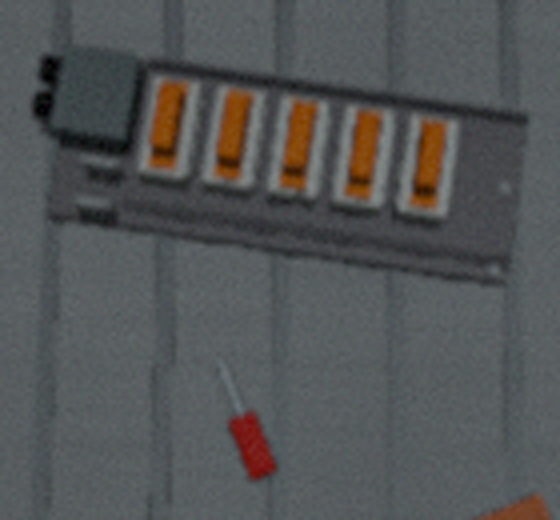

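The crop confirms five orange grips seated in white sockets. The hasp lugs are at the lower left of the cover, at about (97, 170) and (97, 205), and the pin's rod points away from the robot. Next I refine the board fit and work out the first reach.

```bash
cat > go.py <<'E'
import sys
from h import *
def go(x,y,z,yaw=None,tilt=None):
    o=manip.get_obs(); r=R.from_quat(o["orientation"]); ty=r.as_matrix()[:,1]
    cur=np.degrees(np.arctan2(-ty[0],ty[1]))
    if yaw is None: yaw=cur
    d=(yaw-cur+90)%180-90 if abs(yaw)<500 else 0
    tgt=R.from_euler('z',cur+d,degrees=True)*R.from_euler('x',180,degrees=True)
    # keep the same branch of tool x
    if (tgt.as_matrix()[:,1]@R.from_euler('z',d,degrees=True).apply(ty))<0: tgt=tgt*R.from_euler('z',180,degrees=True)
    rv=(r.inv()*tgt).as_rotvec()/(np.pi/2); sh=tgt.inv().apply(np.array([x,y,z])-o["position"])/.03
    print("cur",np.round(o["position"],4),"yaw %.1f"%cur,"t %.1f"%o["t"],"turn",np.round(rv,3),"shift",np.round(sh,2),"F",np.round(o["wrist_force"],1),"w %.3f"%o["grip_width"],"ff %.0f"%o["finger_force"])
if __name__=="__main__": go(*map(float,sys.argv[1:]))
E
cat > m2.py <<'E'
from h import *
t=manip.camera("top"); s=manip.camera("side")
def comps(c,roi):
    m=mask(c,"orange",roi); n,l,st,ce=cv2.connectedComponentsWithStats(cv2.morphologyEx(m.astype(np.uint8),cv2.MORPH_OPEN,np.ones((2,2))))
    o=np.zeros(m.shape,np.uint8)
    for i in range(1,n):
        if st[i,4]>25: cv2.fillConvexPoly(o,cv2.convexHull(np.argwhere(l==i)[:,::-1].astype(np.int32)),1)
    return o.astype(bool)
mt,ms=comps(t,[185,130,300,190]),comps(s,[265,150,315,225]); print(mt.sum(),ms.sum())
for V in([(t,mt)],[(s,ms)],[(t,mt),(s,ms)]):
    r=fit(GRIPS,V,[.633,-.046,-.13],step=(.006,.006,.05)); print(np.round(r[0],4),round(r[1],2))
# white sockets tops in top view
f=cv2.cvtColor(t["frame"],cv2.COLOR_RGB2HSV).astype(int); w=(f[...,2]>125)&(f[...,1]<60); w[:, :185]=0;w[:,290:]=0;w[:135]=0;w[190:]=0
w=(w|mt)
SOC=[box(-33,33,y-16,y+16,12,42) for y in(82,38,-6,-50,-94)]
r=fit(SOC,[(t,w)],[.633,-.046,-.13],step=(.006,.006,.05)); print("sock",np.round(r[0],4),round(r[1],2),w.sum())
p=r[0]
E
python3 m2.py; python3 go.py .6331 -.0456 .2 -7.8
```

```text
483 852
[ 0.6358 -0.048  -0.1565] 0.34
[ 0.6369 -0.0522 -0.1314] 0.25
[ 0.6364 -0.0486 -0.1531] 0.65
sock [ 0.6353 -0.0456 -0.1139] 1.68 618
cur [0.1485 0.6585 0.2423] yaw -12.7 t 1.2 turn [ 0.    -0.    -0.055] shift [-19.19 -21.06   1.41] F [ 0.  -0.6  0.6] w 0.085 ff 0
```

```bash
python3 -m jog '[[0,0,0,0,0,-0.05],[-0.9,-1,0,0,0,0],[-0.9,-1,0,0,0,0],[-0.9,-1,0,0,0,0],[-0.9,-1,0,0,0,0]]' 0.4; for i in 1 2 3 ; do python3 -m jog '[[-0.9,-1,0,0,0,0],[-0.9,-1,0,0,0,0],[-0.9,-1,0,0,0,0],[-0.9,-1,0,0,0,0],[-0.9,-1,0,0,0,0]]' | tail -1; done; python3 go.py .6225 -.140 .13 -8.3
```

```text
t: 1.7
position: [0.239, 0.5229, 0.2424]
orientation: [0.072, 0.997, 0.0, 0.0]
wrist_force: [-0.3, 0.7, 0.2]
grip_width: 0.0347
finger_force: 0.0
finger_force: 0.0
finger_force: 0.0
finger_force: 0.0
cur [0.5757 0.0197 0.2425] yaw -8.2 t 3.2 turn [0.    0.    0.001] shift [-2.31 -5.04  3.75] F [0.4 1.1 0.3] w 0.034 ff 0
```

```bash
python3 -m jog '[[-0.46,-1,0.75,0,0,0],[-0.46,-1,0.75,0,0,0],[-0.46,-1,0.75,0,0,0],[-0.46,-1,0.75,0,0,0],[-0.47,-1.0,0.75,0,0,0]]' 0.35 |tail -1; python3 -m jog '[[0,0,0,0,0,0],[0,0,0,0,0,0]]'|tail -1;  python3 - <<'E'
from h import *
t=manip.camera("top"); s=manip.camera("side")
a=cv2.resize(t["frame"][120:210,180:320],(560,360),interpolation=cv2.INTER_CUBIC); b=cv2.resize(s["frame"][90:250,240:340],(225,360),interpolation=cv2.INTER_CUBIC)
cv2.imwrite("pics/c2.png",np.hstack([a,b])[...,::-1])
E
python3 go.py .6225 -.140 .06 -8.3
```

```text
finger_force: 0.0
finger_force: 0.0
cur [ 0.6225 -0.1359  0.1304] yaw -8.1 t 4.0 turn [0.001 0.    0.002] shift [-0.02 -0.13  2.35] F [-0.4  0.8  0.3] w 0.030 ff 0
```

View pics/c2.png

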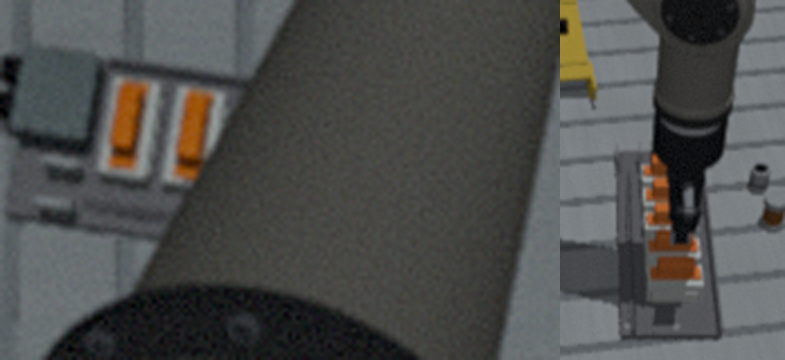

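The gripper hides the top view. In the side crop the fingers stand above link3 and link4 at about (682, 235). I descend onto link4.

```bash
python3 -m jog '[[0,-0.13,0.5,0,0,0],[0,0,0.5,0,0,0],[0,0,0.5,0,0,0],[0,0,0.4,0,0,0],[0,0,0.3,0,0,0]]'; python3 -m jog '[[0,0,0,0,0,0],[0,0,0,0,0,0],[0,0,0,0,0,0],[0,0,0,0,0,0],[0,0,0,0,0,0]]' 0 60; python3 go.py .6225 -.140 .15 -8.3
```

```text
t: 4.5
position: [0.6207, -0.1407, 0.0619]
orientation: [0.071, 0.997, 0.0, -0.001]
wrist_force: [0.5, -0.2, 0.0]
grip_width: 0.0296
finger_force: 0.0
t: 5.0
position: [0.6206, -0.1395, 0.0628]
orientation: [0.071, 0.997, 0.001, -0.001]
wrist_force: [-0.2, 5.8, -12.4]
grip_width: 0.0143
finger_force: 58.1
cur [ 0.6206 -0.1395  0.0628] yaw -8.1 t 5.0 turn [ 0.001 -0.002  0.002] shift [-0.07 -0.01 -2.91] F [ -0.2   5.8 -12.4] w 0.014 ff 58
```

```bash
python3 -m jog '[[0,0,-0.1,0,0,0],[0,0,-0.1,0,0,0],[0,0,-0.1,0,0,0],[0,0,-0.2,0,0,0],[0,0,-0.4,0,0,0]]'; python3 -m jog '[[0,0,-0.8,0,0,0],[0,0,-0.8,0,0,0],[0,0,-0.8,0,0,0],[0,0,-0.8,0,0,0],[0,0,0,0,0,0]]'
python3 - <<'E'
from h import *
# tray slots in world, yaw of tray -10
for i,j in [(-45,-38),(45,-38),(-45,0),(45,0),(0,38),(-45,38),(45,38)]: print((i,j),np.round(place([.5566,-.34,np.radians(-10)],np.array([[i,j,0]])/1000)[0,:2],3))
s=manip.camera("side"); cv2.imwrite("pics/s3.png",cv2.resize(s["frame"][60:330,180:350],(510,600),interpolation=cv2.INTER_CUBIC)[:600,:,::-1])
E
python3 go.py .505 -.371 .2 -8.3
```

```text
t: 5.5
position: [0.6215, -0.141, 0.0913]
orientation: [0.072, 0.997, 0.0, 0.0]
wrist_force: [0.4, -0.2, -2.0]
grip_width: 0.015
finger_force: 59.9
t: 6.0
position: [0.6243, -0.1441, 0.1924]
orientation: [0.073, 0.997, -0.001, 0.005]
wrist_force: [0.6, 0.1, -1.0]
grip_width: 0.0147
finger_force: 59.9
(-45, -38) [ 0.506 -0.37 ]
(45, -38) [ 0.594 -0.385]
(-45, 0) [ 0.512 -0.332]
(45, 0) [ 0.601 -0.348]
(0, 38) [ 0.563 -0.303]
(-45, 38) [ 0.519 -0.295]
(45, 38) [ 0.608 -0.31 ]
cur [ 0.6231 -0.1434  0.19  ] yaw -8.3 t 6.0 turn [-0.001  0.004 -0.   ] shift [ 2.8  -8.08 -0.33] F [ 0.5 -0.5 -0.8] w 0.015 ff 60
```

View pics/s3.png

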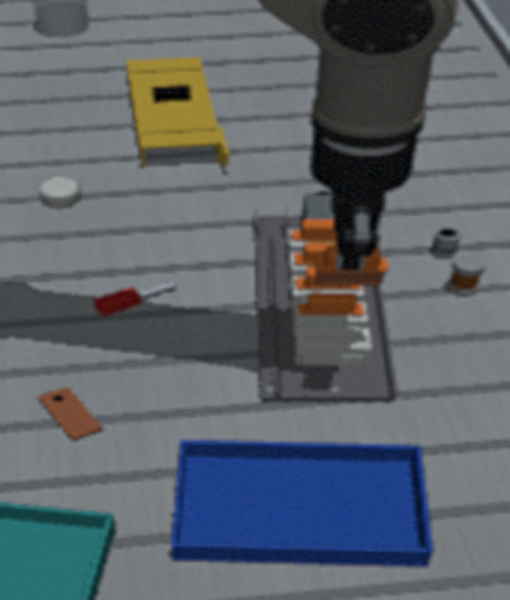

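Link4 is out: its socket at (335, 345) is empty and the link hangs in the jaws at (345, 270). I carry it to the blue tray.

```bash
python3 -m jog '[[0.35,-1,0,0,0,0],[0.35,-1,0,0,0,0],[0.35,-1,0,0,0,0],[0.35,-1,0,0,0,0],[0.35,-1,0,0,0,0]]'|tail -1;python3 -m jog '[[0.35,-1,0,0,0,0],[0.35,-1,0,0,0,0],[0.35,-1,0,0,0,0],[0,0,0,0,0,0]]'|tail -2;  python3 go.py .506 -.370 .058 -8.3
```

```text
finger_force: 59.9
grip_width: 0.0149
finger_force: 59.8
cur [ 0.4993 -0.3729  0.1865] yaw -8.7 t 7.0 turn [-0.003 -0.001 -0.005] shift [-0.21  0.13  4.28] F [ 0.7 -0.3 -1.3] w 0.015 ff 60
```

```bash
python3 -m jog '[[-0.2,0.1,0.9,0,0,0],[0,0,0.9,0,0,0],[0,0,0.9,0,0,0],[0,0,0.9,0,0,0],[0,0,0.6,0,0,0]]'; python3 -m jog '[[0,0,0,0,0,0],[0,0,0,0,0,0],[0,0,0,0,0,0]]' 0.35; python3 -m jog '[[0,0,-0.6,0,0,0],[0,0,-0.9,0,0,0],[0,0,-0.9,0,0,0],[0,0,-0.9,0,0,0],[0,0,-0.5,0,0,0]]' |tail -1; python3 go.py .628 -.097 .13 -8.3
```

```text
t: 7.45
position: [0.5092, -0.3639, 0.0581]
orientation: [0.072, 0.997, 0.0, -0.001]
wrist_force: [-0.0, -0.4, -1.2]
grip_width: 0.0141
finger_force: 59.8
t: 7.75
position: [0.5111, -0.3654, 0.0621]
orientation: [0.072, 0.997, -0.001, 0.001]
wrist_force: [0.5, 0.5, 0.6]
grip_width: 0.0297
finger_force: 0.0
finger_force: 0.0
cur [ 0.5116 -0.3657  0.1786] yaw -8.2 t 8.2 turn [-0.001  0.003  0.001] shift [-2.55  9.42  1.62] F [ 0.2  0.3 -0.7] w 0.030 ff 0
```

```bash
python3 -m jog '[[-0.25,0.94,0,0,0,0],[-0.25,0.94,0,0,0,0],[-0.25,0.94,0.1,0,0,0],[-0.25,0.94,0.1,0,0,0],[-0.25,0.94,0.2,0,0,0]]'|tail -1;python3 -m jog '[[-0.25,0.94,0.2,0,0,0],[-0.25,0.94,0.2,0,0,0],[-0.25,0.94,0.2,0,0,0],[-0.25,0.94,0.2,0,0,0],[-0.25,0.94,0.2,0,0,0]]'|tail -2; python3 -m jog '[[0,0,0.2,0,0,0],[0,0,0,0,0,0]]'|tail -1;  python3 go.py .628 -.097 .0625 -8.3
```

```text
finger_force: 0.0
grip_width: 0.0296
finger_force: 0.0
finger_force: 0.0
cur [ 0.6246 -0.0954  0.1262] yaw -8.1 t 9.4 turn [-0.    -0.001  0.002] shift [-0.12 -0.04  2.12] F [-0.5 -0.3  0.1] w 0.029 ff 0
```

```bash
python3 -m jog '[[-0.1,-0.04,0.5,0,0,0],[0,0,0.5,0,0,0],[0,0,0.5,0,0,0],[0,0,0.4,0,0,0],[0,0,0.22,0,0,0]]'|sed -n '2p;4p'; python3 -m jog '[[0,0,0,0,0,0],[0,0,0,0,0,0],[0,0,0,0,0,0],[0,0,0,0,0,0],[0,0,0,0,0,0]]' 0 60|sed -n 2,6p; python3 -m jog '[[0,0,-0.1,0,0,0],[0,0,-0.1,0,0,0],[0,0,-0.1,0,0,0],[0,0,-0.2,0,0,0],[0,0,-0.4,0,0,0]]'|sed -n '2p;4,6p'; python3 -m jog '[[0,0,-0.8,0,0,0],[0,0,-0.8,0,0,0],[0,0,-0.8,0,0,0],[0,0,-0.8,0,0,0],[0,0,0,0,0,0]]'|tail -2;python3 go.py .594 -.385 .19 -8.3
```

```text
position: [0.6266, -0.098, 0.0612]
wrist_force: [-0.4, 0.3, -0.4]
position: [0.6271, -0.0959, 0.0625]
orientation: [0.071, 0.997, 0.001, -0.001]
wrist_force: [0.6, 5.0, -8.4]
grip_width: 0.0145
finger_force: 58.2
position: [0.6276, -0.0973, 0.0905]
wrist_force: [0.8, 0.5, -1.9]
grip_width: 0.0152
finger_force: 59.9
grip_width: 0.0148
finger_force: 59.9
cur [ 0.6303 -0.1005  0.1914] yaw -8.3 t 11.4 turn [-0.001  0.006 -0.   ] shift [-0.17 -9.56  0.05] F [ 0.6 -0.1 -1.8] w 0.015 ff 60
```

```bash
python3 -m jog '[[0,-0.95,0,0,0,0],[0,-0.95,0,0,0,0],[0,-0.95,0,0,0,0],[0,-0.95,0,0,0,0],[0,-0.95,0,0,0,0]]'|tail -1;python3 -m jog '[[0,-0.95,0,0,0,0],[0,-0.95,0,0,0,0],[0,-0.95,0,0,0,0],[0,-0.95,0,0,0,0],[0,-0.95,0,0,0,0]]'|tail -2; python3 -m jog '[[0,0,0,0,0,0],[0,0,0,0,0,0]]'|tail -1;  python3 go.py .594 -.385 .058 -8.3
```

```text
finger_force: 59.8
grip_width: 0.0141
finger_force: 59.8
finger_force: 59.7
cur [ 0.5858 -0.3815  0.1859] yaw -8.4 t 12.7 turn [-0.001 -0.    -0.001] shift [-0.29 -0.08  4.26] F [-0.2  0.8 -0.8] w 0.015 ff 60
```

```bash
python3 -m jog '[[-0.25,-0.1,0.9,0,0,0],[0,0,0.9,0,0,0],[0,0,0.9,0,0,0],[0,0,0.9,0,0,0],[0,0,0.6,0,0,0]]'|sed -n '2p;4p'; python3 -m jog '[[0,0,0,0,0,0],[0,0,0,0,0,0],[0,0,0,0,0,0]]' 0.35|sed -n '2p;4p'; python3 -m jog '[[0,0,-0.6,0,0,0],[0,0,-0.9,0,0,0],[0,0,-0.9,0,0,0],[0,0,-0.9,0,0,0],[0,0,-0.5,0,0,0]]' |tail -1; python3 go.py .634 -.0515 .13 -8.3
python3 - <<'E'
from h import *
s=manip.camera("side"); cv2.imwrite("pics/s4.png",cv2.resize(s["frame"][130:330,220:340],(480,600)[::1],interpolation=cv2.INTER_CUBIC)[...,::-1])
E
```

```text
position: [0.5937, -0.3818, 0.0578]
wrist_force: [-0.3, -0.5, -1.0]
position: [0.5952, -0.3847, 0.0622]
wrist_force: [-0.6, -0.0, 0.4]
finger_force: 0.0
cur [ 0.5953 -0.3852  0.1794] yaw -8.2 t 13.9 turn [-0.001  0.004  0.001] shift [ 0.33 11.19  1.65] F [ 0.4 -0.3  0. ] w 0.030 ff 0
```

View pics/s4.png

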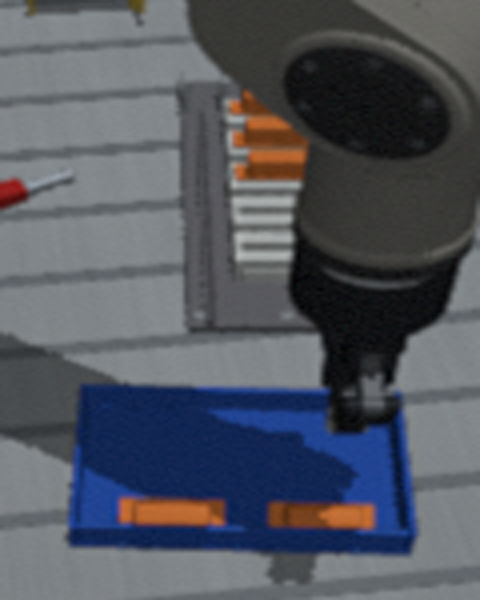

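Both links are in the blue tray at (170, 512) and (322, 515). Sockets 3 and 4 are empty. Next is link2.

```bash
python3 -m jog '[[0,0.9,0,0,0,0],[0,0.95,0,0,0,0],[0,0.95,0,0,0,0],[0,0.95,0,0,0,0],[0,0.95,0,0,0,0]]'|tail -1;python3 -m jog '[[0.1,0.95,0,0,0,0],[0.1,0.95,0.1,0,0,0],[0.1,0.95,0.1,0,0,0],[0,0.95,0.2,0,0,0],[0,0.95,0.2,0,0,0]]'|tail -1; python3 -m jog '[[0,0.95,0.4,0,0,0],[0,0.8,0.4,0,0,0],[0,0,0.2,0,0,0],[0,0,0,0,0,0]]'|tail -1;  python3 go.py .634 -.0515 .0625 -8.3
```

```text
finger_force: 0.0
finger_force: 0.0
finger_force: 0.0
cur [ 0.6323 -0.0497  0.1252] yaw -8.1 t 15.4 turn [-0.    -0.001  0.002] shift [-0.07 -0.05  2.09] F [ 0.2 -0.9  0.3] w 0.030 ff 0
```

```bash
python3 -m jog '[[-0.05,-0.04,0.5,0,0,0],[0,0,0.5,0,0,0],[0,0,0.5,0,0,0],[0,0,0.4,0,0,0],[0,0,0.2,0,0,0]]'|sed -n '2p;4p'; python3 -m jog '[[0,0,0,0,0,0],[0,0,0,0,0,0],[0,0,0,0,0,0],[0,0,0,0,0,0],[0,0,0,0,0,0]]' 0 60|sed -n 2,6p; python3 -m jog '[[0,0,-0.1,0,0,0],[0,0,-0.1,0,0,0],[0,0,-0.1,0,0,0],[0,0,-0.2,0,0,0],[0,0,-0.4,0,0,0]]'|sed -n '2p;4,6p'; python3 -m jog '[[0,0,-0.8,0,0,0],[0,0,-0.8,0,0,0],[0,0,-0.8,0,0,0],[0,0,-0.8,0,0,0],[0,0,0,0,0,0]]'|tail -2;python3 go.py .514 -.322 .19 -8.3
```

```text
position: [0.6333, -0.0517, 0.0611]
wrist_force: [0.5, -0.5, -0.4]
position: [0.6338, -0.0513, 0.0628]
orientation: [0.071, 0.997, 0.0, -0.001]
wrist_force: [-0.6, 0.1, -10.6]
grip_width: 0.0148
finger_force: 59.1
position: [0.6348, -0.0517, 0.0912]
wrist_force: [0.2, -0.5, -0.6]
grip_width: 0.0149
finger_force: 60.3
grip_width: 0.0145
finger_force: 60.4
cur [ 0.6376 -0.0523  0.1915] yaw -8.2 t 17.4 turn [0.001 0.006 0.001] shift [ 2.78 -9.49  0.05] F [ 0.5 -0.1 -1.4] w 0.014 ff 60
```

```bash
python3 -m jog '[[0.28,-0.95,0,0,0,0],[0.28,-0.95,0,0,0,0],[0.28,-0.95,0,0,0,0],[0.28,-0.95,0,0,0,0],[0.28,-0.95,0,0,0,0]]'|tail -1;python3 -m jog '[[0.28,-0.95,0,0,0,0],[0.28,-0.95,0,0,0,0],[0.28,-0.95,0,0,0,0],[0.28,-0.95,0,0,0,0],[0.28,-0.95,0,0,0,0]]'|tail -2; python3 -m jog '[[0,0,0,0,0,0],[0,0,0,0,0,0]]'|tail -1;  python3 go.py .514 -.322 .058 -8.3
```

```text
finger_force: 60.3
grip_width: 0.015
finger_force: 60.3
finger_force: 60.4
cur [ 0.5101 -0.3224  0.1862] yaw -8.3 t 18.6 turn [-0.  0. -0.] shift [-0.13  0.03  4.27] F [ 0.3  0.2 -1.1] w 0.015 ff 60
```

```bash
python3 -m jog '[[-0.13,0,0.9,0,0,0],[0,0,0.9,0,0,0],[0,0,0.9,0,0,0],[0,0,0.9,0,0,0],[0,0,0.6,0,0,0]]'|sed -n '2p;4p'; python3 -m jog '[[0,0,0,0,0,0],[0,0,0,0,0,0],[0,0,0,0,0,0]]' 0.35|sed -n '2p;4p'; python3 -m jog '[[0,0,-0.6,0,0,0],[0,0,-0.9,0,0,0],[0,0,-0.9,0,0,0],[0,0,-0.9,0,0,0],[0,0,-0.5,0,0,0]]' |tail -1; python3 go.py .640 -.008 .13 -8.3
```

```text
position: [0.5147, -0.3199, 0.0581]
wrist_force: [0.4, -0.4, -1.2]
position: [0.5157, -0.3223, 0.0616]
wrist_force: [-0.6, -0.7, -0.2]
finger_force: 0.0
cur [ 0.5158 -0.323   0.1779] yaw -8.2 t 19.9 turn [-0.001  0.003  0.001] shift [-2.58 10.99  1.6 ] F [-0.3  0.2  0. ] w 0.030 ff 0
```

```bash
python3 -m jog '[[-0.24,1,0,0,0,0],[-0.24,1,0,0,0,0],[-0.24,1,0,0,0,0],[-0.24,1,0,0,0,0],[-0.24,1,0,0,0,0]]'|tail -1;python3 -m jog '[[-0.24,1,0,0,0,0],[-0.24,1,0.1,0,0,0],[-0.24,1,0.1,0,0,0],[-0.24,1,0.2,0,0,0],[-0.24,1,0.2,0,0,0]]'|tail -1; python3 -m jog '[[-0.18,0.95,0.4,0,0,0],[0,0,0.4,0,0,0],[0,0,0.2,0,0,0],[0,0,0,0,0,0]]'|tail -1;  python3 go.py .640 -.008 .0625 -8.3
```

```text
finger_force: 0.0
finger_force: 0.0
finger_force: 0.0
cur [ 0.6369 -0.0095  0.1255] yaw -8.3 t 21.3 turn [-0.001 -0.001  0.   ] shift [-0.09  0.06  2.1 ] F [ 0.2  0.1 -0.5] w 0.030 ff 0
```

```bash
python3 -m jog '[[-0.09,0.06,0.5,0,0,0],[0,0,0.5,0,0,0],[0,0,0.5,0,0,0],[0,0,0.4,0,0,0],[0,0,0.2,0,0,0]]'|sed -n '2p;4p'; python3 -m jog '[[0,0,0,0,0,0],[0,0,0,0,0,0],[0,0,0,0,0,0],[0,0,0,0,0,0],[0,0,0,0,0,0]]' 0 60|sed -n 2,6p; python3 -m jog '[[0,0,-0.1,0,0,0],[0,0,-0.1,0,0,0],[0,0,-0.1,0,0,0],[0,0,-0.2,0,0,0],[0,0,-0.4,0,0,0]]'|sed -n '2p;4,6p'; python3 -m jog '[[0,0,-0.8,0,0,0],[0,0,-0.8,0,0,0],[0,0,-0.8,0,0,0],[0,0,-0.8,0,0,0],[0,0,0,0,0,0]]'|tail -2;python3 go.py .603 -.340 .19 -8.3
```

```text
position: [0.6398, -0.0068, 0.0611]
wrist_force: [0.3, 0.3, -0.1]
position: [0.6403, -0.0066, 0.0627]
orientation: [0.072, 0.997, -0.0, -0.001]
wrist_force: [0.1, -0.5, -9.5]
grip_width: 0.0147
finger_force: 59.2
position: [0.6414, -0.0066, 0.0912]
wrist_force: [-0.2, 0.6, -2.4]
grip_width: 0.0147
finger_force: 60.3
grip_width: 0.0147
finger_force: 60.3
cur [ 0.6441 -0.007   0.1916] yaw -8.2 t 23.3 turn [0.001 0.006 0.001] shift [ -0.25 -11.18   0.05] F [ 0.5 -1.1 -0.9] w 0.015 ff 60
```

```bash
python3 -m jog '[[0,-1,0,0,0,0],[0,-1,0,0,0,0],[0,-1,0,0,0,0],[0,-1,0,0,0,0],[0,-1,0,0,0,0]]'|tail -1;python3 -m jog '[[-0.1,-1,0,0,0,0],[-0.1,-1,0,0,0,0],[-0.1,-1,0,0,0,0],[-0.1,-1,0,0,0,0],[-0.1,-1,0,0,0,0]]'|tail -1; python3 -m jog '[[0,-1,0,0,0,0],[0,-0.15,0,0,0,0],[0,0,0,0,0,0]]'|tail -1;  python3 go.py .603 -.340 .058 -8.3
```

```text
finger_force: 60.3
finger_force: 60.3
finger_force: 60.2
cur [ 0.6073 -0.3414  0.186 ] yaw -8.4 t 24.6 turn [-0.     0.    -0.001] shift [0.15 0.03 4.27] F [ 0.2  0.3 -1.1] w 0.015 ff 60
```

```bash
python3 -m jog '[[0.13,0,0.9,0,0,0],[0,0,0.9,0,0,0],[0,0,0.9,0,0,0],[0,0,0.9,0,0,0],[0,0,0.6,0,0,0]]'|sed -n '2p;4p'; python3 -m jog '[[0,0,0,0,0,0],[0,0,0,0,0,0],[0,0,0,0,0,0]]' 0.35|sed -n '2p;4p'; python3 -m jog '[[0,0,-0.6,0,0,0],[0,0,-0.9,0,0,0],[0,0,-0.9,0,0,0],[0,0,-0.9,0,0,0],[0,0,-0.5,0,0,0]]' |tail -1; python3 go.py .647 .036 .13 -8.3
```

```text
position: [0.6042, -0.3365, 0.058]
wrist_force: [-0.0, 0.7, -1.2]
position: [0.6054, -0.3398, 0.0621]
wrist_force: [0.1, 0.2, 0.1]
finger_force: 0.0
cur [ 0.6054 -0.3405  0.1793] yaw -8.2 t 25.9 turn [-0.001  0.004  0.001] shift [ 0.44 12.62  1.64] F [-0.2 -0.5  0.3] w 0.030 ff 0
```

```bash
python3 -m jog '[[0,1,0,0,0,0],[0,1,0,0,0,0],[0,1,0,0,0,0],[0,1,0,0,0,0],[0,1,0,0,0,0]]' 0.32|tail -1;python3 -m jog '[[0.1,1,0,0,0,0],[0.1,1,0,0,0,0],[0.1,1,0,0,0,0],[0.1,1,0,0,0,0],[0,1,0,0,0,0]]'|tail -1; python3 -m jog '[[0,1,0.4,0,0,0],[0,1,0.4,0,0,0],[0,0.6,0.6,0,0,0],[0,0,0,0,0,0],[0,0,0,0,0,0]]'|tail -1;  python3 go.py .647 .0365 .068 -8.3
```

```text
finger_force: 0.0
finger_force: 0.0
finger_force: 0.0
cur [0.6458 0.0354 0.1319] yaw -8.2 t 27.4 turn [-0.001 -0.     0.001] shift [-0.03  0.04  2.13] F [ 0.1 -0.1  0.8] w 0.027 ff 0
```

```bash
python3 -m jog '[[-0.03,0.04,0.5,0,0,0],[0,0,0.5,0,0,0],[0,0,0.5,0,0,0],[0,0,0.4,0,0,0],[0,0,0.2,0,0,0]]'|sed -n '2p;4p'; python3 -m jog '[[0,0,0,0,0,0],[0,0,0,0,0,0],[0,0,0,0,0,0],[0,0,0,0,0,0],[0,0,0,0,0,0]]' 0 80|sed -n 2,6p; python3 -m jog '[[0,0,-0.1,0,0,0],[0,0,-0.1,0,0,0],[0,0,-0.1,0,0,0],[0,0,-0.2,0,0,0],[0,0,-0.4,0,0,0]]'|sed -n '2p;4,6p'; python3 -m jog '[[0,0,-0.8,0,0,0],[0,0,-0.8,0,0,0],[0,0,-0.8,0,0,0],[0,0,-0.8,0,0,0],[0,0,0,0,0,0]]'|tail -2;python3 go.py .565 -.285 .19 -8.3
python3 - <<'E'
from h import *
s=manip.camera("side"); cv2.imwrite("pics/s5.png",cv2.resize(s["frame"][130:330,220:340],(480,600)[::1],interpolation=cv2.INTER_CUBIC)[...,::-1])
E
```

```text
position: [0.6462, 0.0372, 0.0671]
wrist_force: [0.2, -0.1, 0.4]
position: [0.6465, 0.0376, 0.0686]
orientation: [0.072, 0.997, -0.0, -0.001]
wrist_force: [-0.8, 0.2, -11.2]
grip_width: 0.0133
finger_force: 78.2
position: [0.6478, 0.0378, 0.0973]
wrist_force: [-1.1, 0.4, -1.3]
grip_width: 0.0136
finger_force: 79.8
grip_width: 0.0134
finger_force: 79.9
cur [0.6507 0.0376 0.1978] yaw -8.2 t 29.4 turn [0.002 0.006 0.001] shift [  1.28 -11.05   0.26] F [ 0.3  0.1 -1.6] w 0.013 ff 80
```

View pics/s5.png

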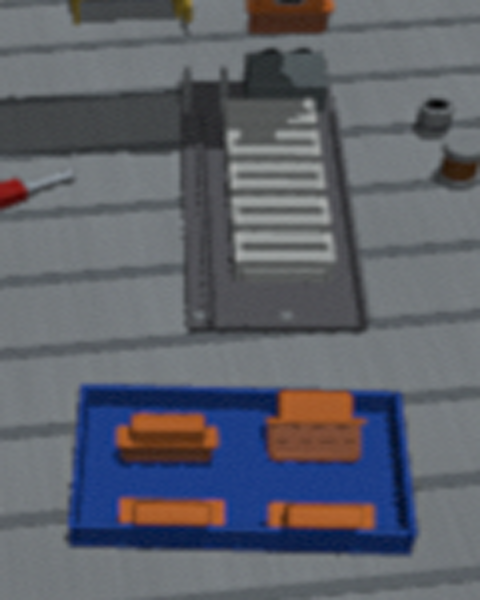

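The board is empty: all five slots show at y 110–245. Four links are in the tray. The last goes in the free far-left corner of the tray, at about (160, 400).

```bash
python3 -m jog '[[0.24,-1,0,0,0,0],[0.24,-1,0,0,0,0],[0.24,-1,0,0,0,0],[0.24,-1,0,0,0,0],[0.24,-1,0,0,0,0]]'|tail -1;python3 -m jog '[[0.24,-1,0,0,0,0],[0.24,-1,0,0,0,0],[0.24,-1,0,0,0,0],[0.24,-1,0,0,0,0],[0.24,-1,0,0,0,0]]'|tail -1; python3 -m jog '[[0.3,-1,0,0,0,0],[0,0,0,0,0,0],[0,0,0,0,0,0]]'|tail -1;  python3 go.py .521 -.286 .064 -9
```

```text
finger_force: 79.9
finger_force: 79.9
finger_force: 79.8
cur [ 0.5194 -0.278   0.1916] yaw -8.3 t 30.8 turn [ 0.    -0.     0.007] shift [-0.1  -0.25  4.25] F [ 0.6  1.1 -1.5] w 0.014 ff 80
```

Release, then take fresh measurements of the guard and pin with the arm clear.

```bash
python3 -m jog '[[-0.1,-0.25,0.9,0,0,0],[0,0,0.9,0,0,0],[0,0,0.9,0,0,0],[0,0,0.9,0,0,0],[0,0,0.6,0,0,0]]'|sed -n '2p;4p'; python3 -m jog '[[0,0,0,0,0,0],[0,0,0,0,0,0],[0,0,0,0,0,0]]' 0.25|sed -n '2p;4p'; python3 -m jog '[[0,0,-0.6,0,0,0],[0,0,-0.9,0,0,0],[0,0,-0.9,0,0,0],[0,0,-0.9,0,0,0],[0,0,-0.5,0,0,0]]' |tail -1
cat > m3.py <<'E'
from h import *
t=manip.camera("top"); s=manip.camera("side")
def rep(n,r): print(n,np.round(r[0][:2],4),"yaw %.1f"%np.degrees(r[0][2]),"err %.2f"%r[1])
def big(c,name,roi):
    m=mask(c,name,roi).astype(np.uint8); m=cv2.morphologyEx(m,cv2.MORPH_CLOSE,np.ones((3,3))); return filled(m)
mt=big(t,"yellow",[0,130,180,260])
g=np.argwhere(mt).mean(0)[::-1]; g=back(t,g,.04)
for y0 in (np.radians(178),): rep("guard",fit(GUARD,[(t,mt)],[g[0],g[1],y0]))
# black bar on the guard: dark pixels inside the hull; top of bar z=.062
for c,rr in((t,mt),(s,big(s,"yellow",[215,70,290,160]))):
    gr=cv2.cvtColor(c["frame"],cv2.COLOR_RGB2GRAY); e=cv2.erode(rr.astype(np.uint8),np.ones((9,9)) if c is t else np.ones((5,5))).astype(bool); d=e&(gr<45); print("bar px",d.sum(), np.round(back(c,np.argwhere(d).mean(0)[::-1],.055),4))
for V,c in (("top",t),("side",s)):
    roi=[190,180,300,270] if c is t else [180,150,270,230]
    pm=big(c,"red",roi); p=back(c,np.argwhere(pm).mean(0)[::-1],.012); rep("pin "+V,fit(PIN,[(c,pm)],[p[0],p[1],.4],z=.01,step=(.01,.01,.2)))
    # rod tip: bright pixels near handle
E
python3 m3.py; python3 go.py .533 .375 .2 -1.5
```

```text
position: [0.5219, -0.2829, 0.0637]
wrist_force: [-0.4, -0.7, -1.3]
position: [0.5231, -0.2853, 0.0674]
wrist_force: [1.0, -0.2, -0.5]
finger_force: 0.0
guard [0.5683 0.3515] yaw 179.3 err 0.09
cur [ 0.5235 -0.2861  0.1832] yaw -8.2 t 32.1 turn [-0.001  0.004 -0.074] shift [ 0.26 22.04 -0.56] F [-0.3  0.9  0.1] w 0.021 ff 0Traceback (most recent call last):
  File "m3.py", line 10, in <module>
    for c,rr in((t,mt),(s,big(s,"yellow",[215,70,290,160]))):
                          ~~~^^^^^^^^^^^^^^^^^^^^^^^^^^^^^
  File "m3.py", line 5, in big
    m=mask(c,name,roi).astype(np.uint8); m=cv2.morphologyEx(m,cv2.MORPH_CLOSE,np.ones((3,3))); return filled(m)
                                                                                                      ~~~~~~^^^
  File "h.py", line 27, in filled
    cv2.drawContours(o,[max(cs,key=cv2.contourArea)],-1,1,-1); return o.astype(bool)
                        ~~~^^^^^^^^^^^^^^^^^^^^^^^^
ValueError: max() iterable argument is empty
```

```bash
python3 -c "
from h import *
o=manip.get_obs(); print(np.round(o['joint_pos'],3), np.degrees(np.arctan2(o['position'][1],o['position'][0])))"
python3 -m jog '[[0,1,0,0,0,0],[0,1,0,0,0,0],[0,1,-0.2,0,0,0],[0,1,-0.2,0,0,0],[0,1,-0.2,0,0,0]]' 0.5|tail -1;python3 -m jog '[[0,1,0,0,0,0],[0,1,0,0,0,0],[0,1,0,0,0,0],[0,1,0,0,0,0],[0,1,0,0,0,0]]'|tail -1;python3 -m jog '[[0,1,0,0,0,0],[0,1,0,0,0,0],[0,1,0,0,0,0],[0,1,0,0,0,0],[0,1,0,0,0,0]]'|tail -1; python3 -c "
from h import *
o=manip.get_obs(); print(np.round(o['joint_pos'],3), np.degrees(np.arctan2(o['position'][1],o['position'][0])))"; python3 go.py .568 .3515 .2 -0.7
```

```text
[ 0.026  0.44   0.487  1.837 -0.255  0.92   2.055] -28.65455006328933
finger_force: 0.0
finger_force: 0.0
finger_force: 0.0
[-0.665  0.431  0.389  1.789 -0.195  0.961  1.231] 15.406955655098482
cur [0.5855 0.1613 0.197 ] yaw -8.2 t 33.6 turn [-0.    -0.001 -0.083] shift [ 0.66  6.33 -0.1 ] F [0.3 0.2 0.5] w 0.043 ff 0
```

```bash
python3 -m jog '[[0,0,0,0,0,-0.083],[0.1,0.9,0,0,0,0],[0.1,0.9,0,0,0,0],[0.1,0.9,0,0,0,0],[0.1,0.9,0,0,0,0]]' |tail -1;python3 -m jog '[[0.1,0.9,0.3,0,0,0],[0.1,0.9,0.6,0,0,0],[0.1,0.9,0.6,0,0,0],[0,0,0,0,0,0]]'|tail -1
python3 - <<'E'
from h import *
t=manip.camera("top"); s=manip.camera("side")
a=cv2.resize(t["frame"][140:270,20:300],(560,260)); b=cv2.resize(s["frame"][70:260,190:330],(480,600)[:1]+(540,),interpolation=cv2.INTER_CUBIC)
cv2.imwrite("pics/s6.png",b[...,::-1])
ms=filled(cv2.morphologyEx(mask(s,"yellow",[200,60,300,170]).astype(np.uint8),cv2.MORPH_CLOSE,np.ones((3,3))))
print(np.argwhere(ms).min(0),np.argwhere(ms).max(0)); print(proj(s,place([.568,.3515,np.radians(179.3)],np.array([[0,0,62],[-45,114,40],[45,114,40],[45,-114,40],[-45,-114,40],[-47.5,140,40]])/1000)))
for c,n,roi in((t,"top",[190,180,300,270]),(s,"side",[180,150,270,230])):
    m=mask(c,"red",roi); print(n,m.sum())
    if m.sum()>20:
        pm=filled(m);p=back(c,np.argwhere(pm).mean(0)[::-1],.012); print(fit(PIN,[(c,pm)],[p[0],p[1],.4],z=.01,step=(.01,.01,.2)))
E
python3 go.py .568 .3515 .07 -0.7
```

```text
finger_force: 0.0
finger_force: 0.0
[ 88 233] [135 266]
[[247.73749013 100.69571757]
 [265.31816114 125.61809301]
 [238.17728596 127.71318809]
 [231.89250004  88.22223086]
 [256.37730165  86.5249231 ]
 [267.22319472 130.5692068 ]]
top 110
(array([ 0.43542284, -0.02269556,  0.40884872]), np.float64(0.21280805900341787))
side 107
(array([ 0.43476341, -0.02318987,  0.44802078]), np.float64(0.4604727872457394))
cur [0.5664 0.3495 0.1514] yaw -0.6 t 34.6 turn [-0.001 -0.001  0.001] shift [-0.05  0.07  2.71] F [-0.2 -0.4  0.5] w 0.043 ff 0
```

View pics/s6.png

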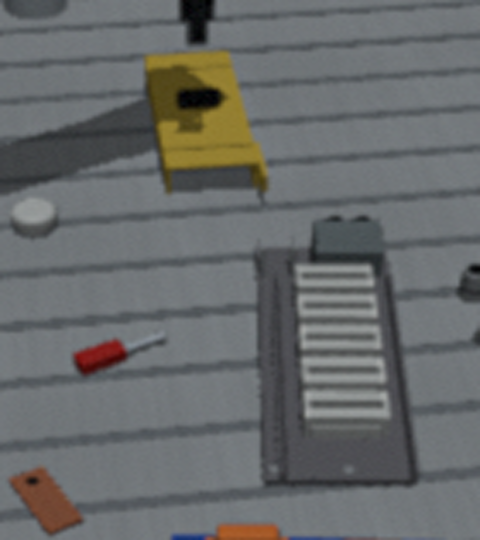

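The side view agrees with the top-view fit: the bar is at crop (200, 98) and the nose faces the camera. The pin is unchanged. Grasp the bar.

```bash
python3 -m jog '[[-0.05,0.07,0.7,0,0,0],[0,0,0.7,0,0,0],[0,0,0.7,0,0,0],[0,0,0.6,0,0,0],[0,0,0.45,0,0,0]]'|sed -n '2p;4p'; python3 -m jog '[[0,0,0,0,0,0],[0,0,0,0,0,0],[0,0,0,0,0,0],[0,0,0,0,0,0],[0,0,0,0,0,0]]' 0 100|sed -n 2,6p; python3 -m jog '[[0,0,-0.2,0,0,0],[0,0,-0.4,0,0,0],[0,0,-0.6,0,0,0],[0,0,-0.6,0,0,0],[0,0,-0.6,0,0,0]]'; python3 -m jog '[[0,0,-0.6,0,0,0],[0,0,-0.6,0,0,0],[0,0,-0.4,0,0,0],[0,0,0,0,0,0]]'|sed -n '2p;4,6p'
```

```text
position: [0.5695, 0.3495, 0.0579]
wrist_force: [-0.2, 0.4, 1.0]
position: [0.5694, 0.3516, 0.0594]
orientation: [0.006, 1.0, 0.0, 0.0]
wrist_force: [-0.5, -2.3, 1.0]
grip_width: 0.0133
finger_force: 99.5
t: 36.15
position: [0.5692, 0.3516, 0.1324]
orientation: [0.006, 1.0, 0.0, 0.0]
wrist_force: [0.7, -0.3, -2.8]
grip_width: 0.0131
finger_force: 98.9
position: [0.5702, 0.352, 0.1813]
wrist_force: [1.2, 0.2, -3.0]
grip_width: 0.0131
finger_force: 99.1
```

```bash
cat > bfit.py <<'E'
from h import *
import sys
YS=(82,38,-6,-50,-94)
SOC=[box(-33,33,y-16,y+16,12,42) for y in YS]; SL=[box(-30,30,y-7,y+7,42,42) for y in YS]; REG=[box(-60,48,-150,106,12,12)]
def score(c,p):
    I=cv2.cvtColor(c["frame"],cv2.COLOR_RGB2GRAY).astype(float)
    T=render(c,[place(p,B) for B in SOC]); w=render(c,[place(p,B) for B in REG+SOC])*(1-render(c,[place(p,B) for B in SL]))
    m=lambda a:(w*a).sum()/w.sum()
    a=I-m(I); b=T-m(T); return m(a*b)/np.sqrt(m(a*a)*m(b*b))
def bfit(cs,x0=(.635,-.0455,-.14)):
    S=np.vstack([x0]+[np.array(x0)+np.array([.004,.004,.03])*e for e in np.eye(3)])
    for k in range(2):
        r=minimize(lambda p:-sum(score(c,p) for c in cs),x0,method="Nelder-Mead",options=dict(initial_simplex=S if k==0 else None,xatol=1e-5,fatol=1e-6)); x0=r.x
    return r.x,-r.fun
if __name__=="__main__":
    t=manip.camera("top"); s=manip.camera("side")
    for n,cs in(("top",[t]),("side",[s]),("both",[t,s])):
        p,f=bfit(cs); print(n,np.round(p[:2],4),"yaw %.2f"%np.degrees(p[2]),round(f,3))
    cv2.imwrite("pics/raw_top.png",t["frame"][...,::-1]); cv2.imwrite("pics/raw_side.png",s["frame"][...,::-1])
E
python3 bfit.py; python3 go.py .63 -.08 .18
```

```text
top [ 0.6392 -0.0451] yaw -7.95 0.851
side [ 0.6365 -0.044 ] yaw -7.55 0.8
both [ 0.6375 -0.045 ] yaw -7.77 1.624
cur [0.5688 0.3514 0.1786] yaw -0.7 t 36.6 turn [ 0. -0.  0.] shift [ -2.22 -14.35  -0.05] F [-0.4  0.6 -3.8] w 0.013 ff 99
```

```bash
for i in 1 2 3 4; do python3 -m jog '[[0,0,0,0,0,0.0945],[0,0,0,0,0,0.0945],[0,0,0,0,0,0.0945],[0,0,0,0,0,0.0945],[0,0,0,0,0,0.0945]]'|sed -n '2,6p'; done; python3 -m jog '[[0,0,0,0,0,0.0945],[0,0,0,0,0,0.0945],[0,0,0,0,0,0]]'|sed -n '2,6p'; python3 go.py .6315 -.0785 .15 -7.8; python3 -c "
from h import *
print(np.round(manip.get_obs()['joint_pos'],2))"
```

```text
position: [0.5683, 0.3511, 0.1772]
orientation: [0.371, 0.928, -0.001, -0.001]
wrist_force: [-0.4, -0.6, -2.9]
grip_width: 0.0133
finger_force: 99.0
position: [0.5683, 0.3512, 0.1773]
orientation: [0.683, 0.731, -0.001, -0.0]
wrist_force: [-0.1, 0.6, -2.5]
grip_width: 0.013
finger_force: 99.0
position: [0.5682, 0.3513, 0.1773]
orientation: [0.901, 0.433, -0.001, 0.0]
wrist_force: [1.1, -0.2, -3.5]
grip_width: 0.0135
finger_force: 99.0
position: [0.5683, 0.3514, 0.1773]
orientation: [0.997, 0.077, -0.001, 0.001]
wrist_force: [-0.5, 1.4, -3.3]
grip_width: 0.0129
finger_force: 99.0
position: [0.5683, 0.3515, 0.177]
orientation: [0.998, -0.069, -0.001, 0.001]
wrist_force: [0.3, -0.6, -3.0]
grip_width: 0.0128
finger_force: 99.0
cur [0.5683 0.3515 0.177 ] yaw 172.1 t 39.0 turn [ 0.002  0.001 -0.001] shift [ 4.03 13.91  0.9 ] F [ 0.3 -0.6 -3. ] w 0.013 ff 99
[-1.33  0.82  1.12  1.68 -0.79  1.17 -1.7 ]
```

```bash
for i in 1 2; do python3 -m jog '[[0.27,0.92,0,0,0,0],[0.27,0.92,0,0,0,0],[0.27,0.92,0,0,0,0],[0.27,0.92,0,0,0,0],[0.27,0.92,0,0,0,0]]'|sed -n '2p;5,6p'; done; python3 -m jog '[[0.27,0.92,0.1,0,0,0],[0.27,0.92,0.1,0,0,0],[0.27,0.92,0.2,0,0,0],[0.27,0.92,0.3,0,0,0],[0.26,0.92,0.2,0,0,0]]'|sed -n '2p;5,6p'; python3 -m jog '[[0,0,0,0,0,0],[0,0,0,0,0,0],[0,0,0,0,0,0]]'|tail -1; python3 go.py .6315 -.0785 .09 -7.8
python3 - <<'E'
from h import *
t=manip.camera("top"); s=manip.camera("side")
b=cv2.resize(s["frame"][110:270,240:340],(375,600),interpolation=cv2.INTER_CUBIC);a=cv2.resize(t["frame"][110:210,160:310],(420,280),interpolation=cv2.INTER_CUBIC); a=np.vstack([a,np.zeros((320,420,3),np.uint8)])
cv2.imwrite("pics/s7.png",np.hstack([b,a])[...,::-1])
E
```

```text
position: [0.59, 0.2081, 0.178]
grip_width: 0.0133
finger_force: 99.0
position: [0.6113, 0.0659, 0.1781]
grip_width: 0.013
finger_force: 99.0
position: [0.6322, -0.076, 0.1505]
grip_width: 0.0132
finger_force: 98.9
finger_force: 99.0
cur [ 0.6326 -0.074   0.1513] yaw 172.3 t 40.8 turn [-0.     0.     0.001] shift [-0.02  0.15  2.04] F [ 0.   0.3 -3.3] w 0.013 ff 99
```

View pics/s7.png

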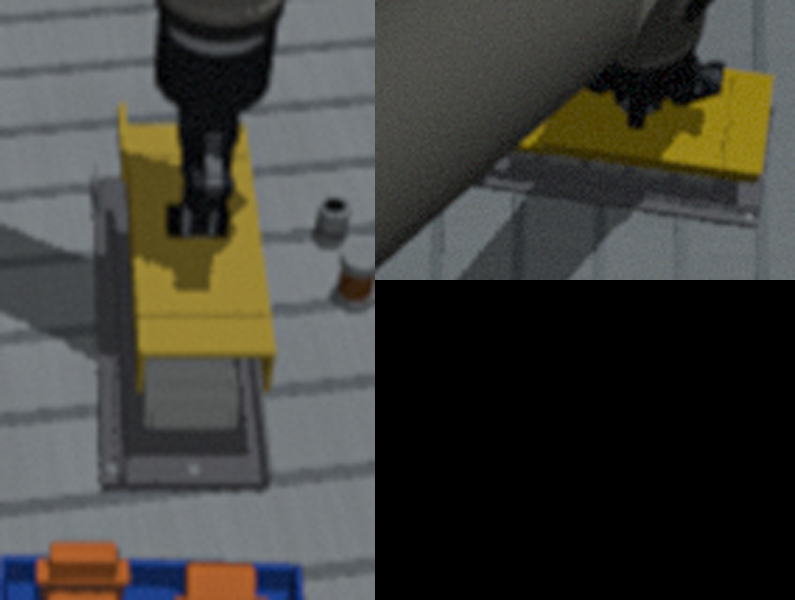

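The guard hangs over the board with its tab at front-left (120, 110) and its tail towards the camera (140–272, 352). I check its lateral position against the board from the tail edge.

```bash
cat > gchk.py <<'E'
import sys
from h import *
s=manip.camera("side"); o=manip.get_obs(); z=float(sys.argv[1]); ty=R.from_quat(o["orientation"]).as_matrix()[:,1]; yaw=np.arctan2(ty[0],-ty[1])
m=mask(s,"yellow",[250,110,340,260])
f=lambda p:None
# use rows of the tail half only: compare model and mask left/right edges there
def model(dx,dy):
    p=[o["position"][0]+dx*np.cos(yaw)-dy*np.sin(yaw),o["position"][1]+dx*np.sin(yaw)+dy*np.cos(yaw),yaw]; return render(s,[place(p,box(-45,45,-114,114,40,40),z)])
y0=int(proj(s,place([*o["position"][:2],yaw],np.array([[0,-.05,.04]]),z))[0,1]); print("row",y0)
mm=m.astype(float); mm[:y0]=0
def cost(d):
    a=model(*d); a[:y0]=0; w=cv2.dilate((a>0).astype(np.uint8),np.ones((3,7))); 
    # ignore below tail edge (inner walls visible)
    tail=proj(s,place([o["position"][0]+d[0]*np.cos(yaw)-d[1]*np.sin(yaw),o["position"][1]+d[0]*np.sin(yaw)+d[1]*np.cos(yaw),yaw],np.array([[0,-.114,.04]]),z))[0,1]
    M=mm.copy(); M[int(tail)-1:]=0; a[int(tail)-1:]=0
    return np.abs(a-M).sum()
r=[(cost((dx/1000,.0)),dx) for dx in np.arange(-8,8.1,.5)]; r.sort(); print("guard x offset from tcp (mm):",r[:5]); print("yaw",np.degrees(yaw),o["position"])
E
python3 gchk.py .092
```

```text
row 184
guard x offset from tcp (mm): [(np.float64(10.996078431372549), np.float64(-3.0)), (np.float64(11.568627450980392), np.float64(-2.5)), (np.float64(14.007843137254902), np.float64(-3.5)), (np.float64(14.321568627450981), np.float64(-4.0)), (np.float64(16.56078431372549), np.float64(-2.0))]
yaw -7.685659324364602 [ 0.63277158 -0.07382345  0.15156626]
```

```bash
python3 -m jog '[[0.04,0.15,0.4,0,0,0.001],[0,0,0.6,0,0,0],[0,0,0.6,0,0,0],[0,0,0.4,0,0,0],[0,0,0.3,0,0,0]]'|sed -n '2p;4,6p'; python3 -m jog '[[0,0,0.1,0,0,0],[0,0,0.1,0,0,0],[0,0,0.05,0,0,0],[0,0,0,0,0,0],[0,0,0,0,0,0]]'|sed -n '2p;4,6p'; python3 go.py .6334 -.0785 .0714 -7.8
```

```text
position: [0.6323, -0.0797, 0.0805]
wrist_force: [-0.5, 0.2, -2.8]
grip_width: 0.0132
finger_force: 99.1
position: [0.6335, -0.0799, 0.0757]
wrist_force: [-0.3, 0.3, -3.1]
grip_width: 0.0133
finger_force: 99.0
cur [ 0.6335 -0.0799  0.0757] yaw 172.1 t 41.9 turn [-0.    -0.    -0.002] shift [-0.01 -0.05  0.14] F [-0.3  0.3 -3.1] w 0.013 ff 99
```

```bash
python3 -m jog '[[0,0,0.05,0,0,0],[0,0,0.05,0,0,0],[0,0,0.05,0,0,0],[0,0,0,0,0,0],[0,0,0,0,0,0]]'|sed -n '2p;4,6p';  python3 - <<'E'
from h import *
t=manip.camera("top"); s=manip.camera("side")
b=cv2.resize(s["frame"][130:250,255:325],(350,600),interpolation=cv2.INTER_CUBIC);a=cv2.resize(t["frame"][120:200,165:310],(435,240),interpolation=cv2.INTER_CUBIC); a=np.vstack([a,np.zeros((360,435,3),np.uint8)])
cv2.imwrite("pics/s8.png",np.hstack([b,a])[...,::-1])
E
python3 go.py .6374 -.0505 .0714 -7.8
```

```text
position: [0.6332, -0.0798, 0.0714]
wrist_force: [-3.4, 1.2, 6.3]
grip_width: 0.0132
finger_force: 100.2
cur [ 0.6333 -0.0798  0.0714] yaw 172.1 t 42.5 turn [-0.    -0.    -0.002] shift [ 0.   -0.99 -0.  ] F [-2.3  1.6  6.2] w 0.013 ff 100
```

View pics/s8.png

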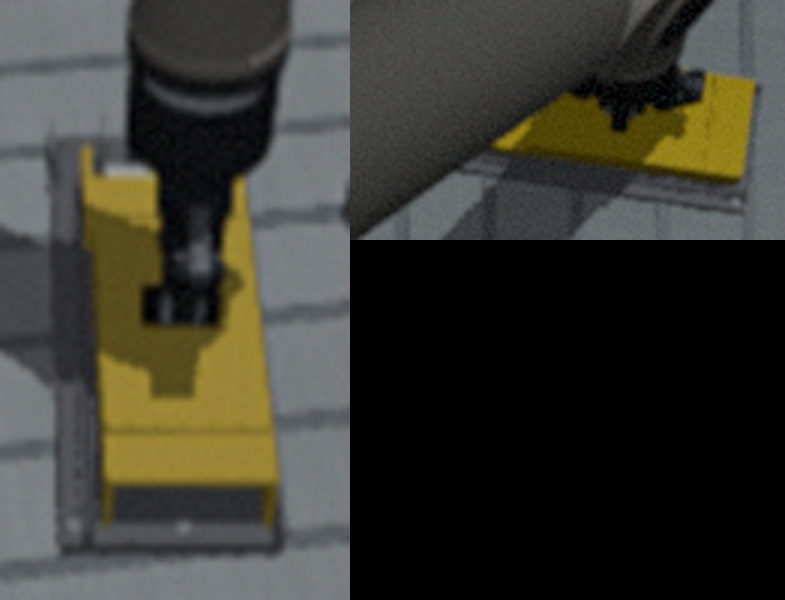

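The guard is flat on the plate between the lips, with its tab at (87, 160) just before the lugs. I slide it towards the cover.

```bash
python3 -m jog '[[0,0,-0.02,0,0,0],[0,-0.15,0,0,0,0],[0,-0.15,0,0,0,0],[0,-0.15,0,0,0,0],[0,0,0,0,0,0]]'|sed -n '2p;4,6p';python3 -m jog '[[0,-0.15,0,0,0,0],[0,-0.1,0,0,0,0],[0,-0.1,0,0,0,0],[0,0,0,0,0,0]]'|sed -n '2p;4,6p'; python3 go.py .6374 -.0505 .0714 -7.8
```

```text
position: [0.6356, -0.0657, 0.0714]
wrist_force: [0.3, -0.4, 1.3]
grip_width: 0.0132
finger_force: 99.6
position: [0.6367, -0.0556, 0.0714]
wrist_force: [0.6, -0.3, 2.0]
grip_width: 0.0134
finger_force: 99.7
cur [ 0.6367 -0.0556  0.0714] yaw 172.1 t 43.4 turn [-0.    -0.    -0.001] shift [ 0.   -0.17 -0.  ] F [ 0.6 -0.3  2. ] w 0.013 ff 100
```

```bash
python3 -m jog '[[0,-0.06,0,0,0,0],[0,-0.06,0,0,0,0],[0,-0.03,0,0,0,0],[0,0,0,0,0,0]]'|sed -n '2p;4,6p';python3 -m jog '[[0,-0.03,0,0,0,0],[0,-0.03,0,0,0,0],[0,0,0,0,0,0]]'|sed -n '2p;4,6p'; python3 -m jog '[[0,-0.03,0,0,0,0],[0,-0.03,0,0,0,0],[0,0,0,0,0,0]]'|sed -n '2p;4,6p'
```

```text
position: [0.6372, -0.0517, 0.0714]
wrist_force: [-1.0, -1.9, 2.6]
grip_width: 0.0131
finger_force: 99.8
position: [0.6373, -0.051, 0.0714]
wrist_force: [0.2, -4.9, 1.2]
grip_width: 0.0133
finger_force: 99.6
position: [0.6371, -0.0509, 0.0714]
wrist_force: [0.0, -8.5, 0.1]
grip_width: 0.0131
finger_force: 99.5
```

```bash
python3 -m jog '[[0,0,0,0,0,0],[0,0,0,0,0,0],[0,0,0,0,0,0],[0,0,0,0,0,0],[0,0,0,0,0,0]]' 0.35|sed -n '2p;4,6p'; python3 -m jog '[[0,-0.08,-0.03,0,0,0],[0,-0.08,0,0,0,0],[0,-0.04,0,0,0,0],[0,-0.04,0,0,0,0],[0,0,0,0,0,0]]'|sed -n '2p;4,6p'; python3 -m jog '[[0,-0.04,0,0,0,0],[0,-0.04,0,0,0,0],[0,0,0,0,0,0]]'|sed -n '2p;4,6p'
```

```text
position: [0.6377, -0.0475, 0.0712]
wrist_force: [0.5, 0.5, -0.7]
grip_width: 0.03
finger_force: 0.0
position: [0.6381, -0.044, 0.0724]
wrist_force: [-0.2, -7.4, -1.0]
grip_width: 0.0297
finger_force: 3.6
position: [0.6381, -0.0438, 0.0727]
wrist_force: [-2.0, -10.6, -2.4]
grip_width: 0.0296
finger_force: 5.7
```

```bash
python3 -m jog '[[0,-0.06,0,0,0,0],[0,-0.06,0,0,0,0],[0,-0.06,0,0,0,0],[0,0,0,0,0,0]]'|sed -n '2p;4,6p'; python3 -m jog '[[0,0.1,0,0,0,0],[0,0.25,0,0,0,0],[0,0.16,0,0,0,0],[0,0,-0.5,0,0,0],[0,0,-0.9,0,0,0]]' |sed -n '2p;4,6p'; python3 -m jog '[[0,0,-0.9,0,0,0],[0,0,-0.9,0,0,0],[0.5,1,-0.9,0,0,0],[0,1,0,0,0,0],[0,1,0,0,0,0]]' |tail -1;python3 -m jog '[[0,1,0,0,0,0],[0,1,0,0,0,0],[0,1,0,0,0,0],[0,1,0,0,0,0],[0,1,0,0,0,0]]' |tail -1
cat > m4.py <<'E'
from h import *
t=manip.camera("top"); s=manip.camera("side")
def rep(n,r): print(n,np.round(r[0][:2],4),"yaw %.1f"%np.degrees(r[0][2]),"err %.2f"%r[1])
mt=filled(cv2.morphologyEx(mask(t,"yellow",[160,110,310,210]).astype(np.uint8),cv2.MORPH_CLOSE,np.ones((3,3)))); rep("guard",fit(GUARD,[(t,mt)],[.637,-.051,-.136],z=.012))
for c,n,roi in((t,"top",[190,180,300,270]),(s,"side",[180,150,270,230])):
    m=mask(c,"red",roi); print(n,m.sum())
    if m.sum()>20:
        pm=filled(m);p=back(c,np.argwhere(pm).mean(0)[::-1],.012); rep("pin",fit(PIN,[(c,pm)],[p[0],p[1],.4],z=.01,step=(.01,.01,.2)))
b=cv2.resize(s["frame"][120:250,195:325],(400,400),interpolation=cv2.INTER_CUBIC);a=cv2.resize(t["frame"][125:225,180:280],(400,400),interpolation=cv2.INTER_CUBIC)
cv2.imwrite("pics/s9.png",np.hstack([b,a])[...,::-1])
E
python3 m4.py; python3 go.py .435 -.023 .15
```

```text
position: [0.6382, -0.0434, 0.0735]
wrist_force: [-3.5, -20.6, 0.3]
grip_width: 0.0302
finger_force: 10.4
position: [0.6367, -0.0471, 0.1138]
wrist_force: [-0.3, 0.8, -0.1]
grip_width: 0.0303
finger_force: 0.0
finger_force: 0.0
finger_force: 0.0
guard [0.7936 0.0283] yaw -84.8 err 28.66
top 0
side 113
pin [ 0.4333 -0.0229] yaw 26.0 err 0.38
cur [ 0.6175 -0.2929  0.1972] yaw 171.7 t 47.7 turn [ 0.002 -0.001  0.   ] shift [-7.31 -8.03  1.57] F [-0.4 -0.8  0.2] w 0.030 ff 0
```

View pics/s9.png

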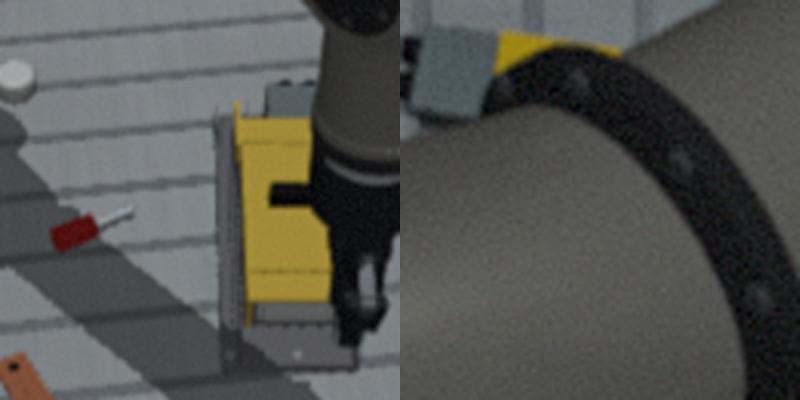

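The guard's nose meets the cover with no visible gap (top crop, 500, 50). The tab stands between the lugs at side crop (237, 115). The pin is still at side crop (75, 232). Next, fetch it.

```bash
python3 -m jog '[[-0.73,-0.8,0,0,0,0],[-0.73,-0.8,0,0,0,0],[-0.73,-0.8,0,0,0,0],[-0.73,-0.8,0,0,0,0],[-0.73,-0.8,0,0,0,0]]' 0.5|tail -1; python3 -m jog '[[-0.73,-0.8,0,0,0,0],[-0.73,-0.8,0,0,0,0],[-0.6,-0.8,0,0,0,0],[-0.5,-0.8,0,0,0,0],[-0.5,-0.8,0,0,0,0]]'|tail -1; python3 -m jog '[[0,0,0,0,0,-0.0925],[0,0,0,0,0,-0.0925],[0,0,0,0,0,-0.0925],[0,0,0,0,0,-0.0925],[0,0,0,0,0,0]]'|tail -1; python3 m4.py;  python3 go.py .4375 -.0217 .1 24.5;python3 -c "
from h import *
print(np.round(manip.get_obs()['joint_pos'],2))"
```

```text
finger_force: 0.0
finger_force: 0.0
finger_force: 0.0
guard [ 0.6385 -0.0518] yaw -9.1 err 0.32
top 0
side 115
pin [ 0.4357 -0.0225] yaw 28.7 err 0.37
cur [ 0.4532 -0.0219  0.1956] yaw -154.8 t 49.3 turn [-0.001 -0.001  0.008] shift [-0.48 -0.22  3.19] F [-0.5  0.3 -0.1] w 0.043 ff 0
[-1.07  0.35  1.21  2.16 -0.43  0.9  -0.74]
```

```bash
python3 -m jog '[[-0.24,-0.11,0.9,0,0,0.008],[-0.24,-0.11,0.9,0,0,0],[0,0,0.9,0,0,0],[0,0,0.9,0,0,0],[0,0,0.8,0,0,0]]'|sed -n '2p;4p'; python3 go.py .4375 -.0217 .016 24.5
python3 - <<'E'
from h import *
s=manip.camera("side"); cv2.imwrite("pics/s10.png",cv2.resize(s["frame"][120:230,180:290],(560,560),interpolation=cv2.INTER_CUBIC)[...,::-1])
E
```

```text
position: [0.4371, -0.0226, 0.0619]
wrist_force: [0.3, -0.1, -0.1]
cur [ 0.4371 -0.0226  0.0619] yaw -155.5 t 49.8 turn [ 0.     0.001 -0.001] shift [ 0.03 -0.02  1.53] F [ 0.3 -0.1 -0.1] w 0.043 ff 0
```

View pics/s10.png

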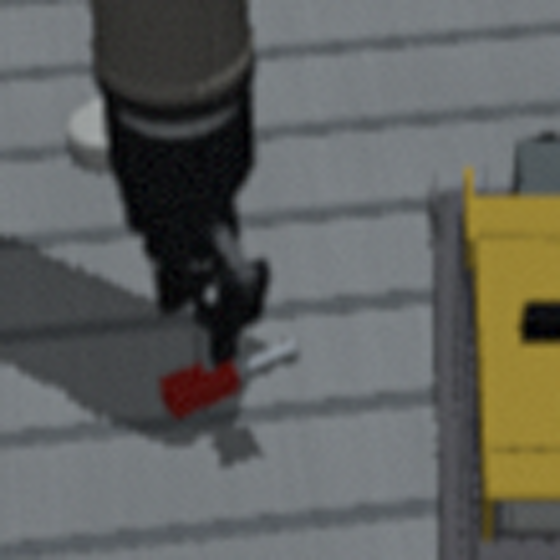

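The fingers straddle the red handle at (200, 385), with the rod pointing towards the hasp at (290, 350). Descend and grip.

```bash
python3 -m jog '[[0,0,0.5,0,0,0],[0,0,0.5,0,0,0],[0,0,0.35,0,0,0],[0,0,0.15,0,0,0],[0,0,0.03,0,0,0]]'|sed -n '2p;4p';  python3 -m jog '[[0,0,0,0,0,0],[0,0,0,0,0,0],[0,0,0,0,0,0],[0,0,0,0,0,0],[0,0,0,0,0,0]]' 0 70|sed -n 2,6p; python3 -m jog '[[0,0,-0.15,0,0,0],[0,0,-0.3,0,0,0],[0,0,-0.55,0,0,0],[0,0,-0.6,0,0,0],[0,0,0,0,0,0]]'|sed -n 2,6p; python3 go.py .5 .1 .046 -7.8
```

```text
position: [0.4374, -0.0228, 0.0174]
wrist_force: [-0.0, 0.4, 0.5]
position: [0.4376, -0.0227, 0.0181]
orientation: [0.977, 0.213, 0.001, -0.0]
wrist_force: [-1.8, 1.2, 5.2]
grip_width: 0.0181
finger_force: 68.3
position: [0.4384, -0.0227, 0.0672]
orientation: [0.977, 0.213, 0.002, 0.0]
wrist_force: [0.9, 0.8, -1.4]
grip_width: 0.0179
finger_force: 68.5
cur [ 0.4384 -0.0227  0.0672] yaw -155.4 t 51.4 turn [-0.    -0.002  0.36 ] shift [ 1.48 -4.33  0.71] F [ 0.9  0.8 -1.4] w 0.018 ff 68
```

```bash
python3 -m jog '[[0,0,-0.3,0,0,0.09],[0,0,-0.3,0,0,0.09],[0,0,0,0,0,0.09],[0,0,0,0,0,0.09],[0,0,0,0,0,0]]'|sed -n 5,6p; python3 go.py .5055 .0963 .085 -7.8
```

```text
grip_width: 0.0179
finger_force: 68.4
cur [ 0.437  -0.0226  0.0831] yaw 172.2 t 51.9 turn [ 0.001  0.    -0.   ] shift [ 1.73 -4.24 -0.06] F [-0.3  0.7 -0.5] w 0.018 ff 68
```

```bash
python3 -m jog '[[0.35,-0.85,0,0,0,0],[0.35,-0.85,0,0,0,0],[0.35,-0.85,0,0,0,0],[0.35,-0.85,0,0,0,0],[0.33,-0.84,0,0,0,0]]'|sed -n 5,6p; python3 -m jog '[[0,0,0.4,0,0,0],[0,0,0.4,0,0,0],[0,0,0.37,0,0,0],[0,0,0,0,0,0],[0,0,0,0,0,0]]'|tail -1; python3 go.py .5055 .0963 .0481 -7.8
cat > m5.py <<'E'
from h import *
import sys
t=manip.camera("top"); s=manip.camera("side")
o=manip.get_obs(); yaw=np.radians(-7.8); P=o["position"]; ax=np.array([np.cos(yaw),np.sin(yaw),0]); tip=P+.061*ax-[0,0,.0081]
B=[.6375,-.045,yaw]
pts=[("tip",tip),("rodbase",tip-.042*ax)]+[(n,place(B,np.array([q])/1000)[0]) for n,q in(("eye",(-64,122,40)),("lugtopL",(-64,134,54)),("lugtopR",(-64,110,54)),("rear",(-31,122,40)))]
for c,n in((t,"top"),(s,"side")): print(n,{k:np.round(proj(c,p)[0],1).tolist() for k,p in pts})
def crop(c,p,h,f): 
    u=proj(c,p)[0].astype(int); return u-h,cv2.resize(c["frame"][u[1]-h:u[1]+h,u[0]-h:u[0]+h],(400,400),interpolation=cv2.INTER_CUBIC)
e=pts[2][1]; h=25
(o1,a),(o2,b)=crop(t,e,h,8),crop(s,e,h,8); print("origins",o1,o2,"scale",400/(2*h))
cv2.imwrite(sys.argv[1],np.hstack([a,b])[...,::-1])
E
python3 m5.py pics/s11.png
```

```text
grip_width: 0.0186
finger_force: 68.4
finger_force: 68.5
cur [0.5053 0.0952 0.048 ] yaw 172.2 t 52.9 turn [ 0.     0.001 -0.   ] shift [ 0.   -0.04 -0.  ] F [-0.  -0.2  0.2] w 0.018 ff 68
top {'tip': [191.8, 180.3], 'rodbase': [189.0, 195.7], 'eye': [193.3, 171.4], 'lugtopL': [188.0, 169.5], 'lugtopR': [197.0, 170.9], 'rear': [195.4, 159.5]}
side {'tip': [258.3, 157.5], 'rodbase': [244.5, 157.5], 'eye': [266.3, 157.5], 'lugtopL': [266.3, 151.4], 'lugtopR': [266.5, 156.8], 'rear': [277.1, 157.5]}
origins [168 146] [241 132] scale 8.0
```

View pics/s11.png

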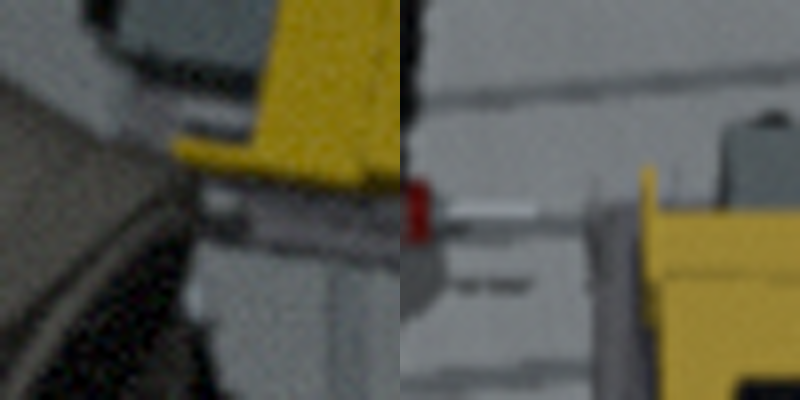

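In the side crop the rod is level with the hole height: tip at (535, 210), predicted (258.3, 157.5) in the full frame. The lugs are at about x = 597 and the tab at (648, 170). The contact-based hole line asks for +1 mm sideways. I advance slowly and watch the force.

```bash
python3 -m jog '[[0.2,-0.035,0,0,0,0],[0.2,0,0,0,0,0],[0.2,0,0,0,0,0],[0.1,0,0,0,0,0],[0,0,0,0,0,0]]'|sed -n '2p;4,6p'; python3 -m jog '[[0.08,0,0,0,0,0],[0.08,0,0,0,0,0],[0.08,0,0,0,0,0],[0.08,0,0,0,0,0],[0,0,0,0,0,0]]'|sed -n '2p;4,6p';  python3 go.py .5055 .0963 .0481 -7.8
```

```text
position: [0.5275, 0.0943, 0.0483]
wrist_force: [-0.3, 0.5, -0.3]
grip_width: 0.0176
finger_force: 68.5
position: [0.5367, 0.0932, 0.0482]
wrist_force: [-0.3, 0.1, -0.8]
grip_width: 0.0184
finger_force: 68.5
cur [0.5367 0.0932 0.0482] yaw 172.2 t 54.0 turn [ 0. -0.  0.] shift [-1.04  0.04  0.  ] F [-0.3  0.1 -0.8] w 0.018 ff 68
```

```bash
python3 -m jog '[[0,0.03,0,0,0,0],[0,0,0,0,0,0],[0.1,0,0,0,0,0],[0.1,0,0,0,0,0],[0,0,0,0,0,0]]'|sed -n '2p;4,6p'; python3 -m jog '[[0.1,0,0,0,0,0],[0.1,0,0,0,0,0],[0.1,0,0,0,0,0],[0,0,0,0,0,0]]'|sed -n '2p;4,6p';  python3 go.py .5055 .0963 .0481 -7.8
```

```text
position: [0.5427, 0.0915, 0.0483]
wrist_force: [-0.9, 1.2, -1.0]
grip_width: 0.0182
finger_force: 68.5
position: [0.5516, 0.0902, 0.0483]
wrist_force: [-0.5, -0.5, -0.9]
grip_width: 0.0179
finger_force: 68.5
cur [0.5516 0.0902 0.0483] yaw 172.2 t 54.9 turn [ 0. -0.  0.] shift [-1.55  0.01  0.01] F [-0.5 -0.5 -0.9] w 0.018 ff 68
```

```bash
python3 -m jog '[[0.1,0,0,0,0,0],[0.1,0,0,0,0,0],[0.1,0,0,0,0,0],[0,0,0,0,0,0]]'|sed -n '2p;4,6p'; python3 -m jog '[[0.1,0,0,0,0,0],[0.1,0,0,0,0,0],[0.06,0,0,0,0,0],[0,0,0,0,0,0]]'|sed -n '2p;4,6p'; python3 -m jog '[[0.05,0,0,0,0,0],[0.05,0,0,0,0,0],[0.0,0,0,0,0,0]]'|sed -n '2p;4,6p'; python3 go.py .5055 .0963 .0481 -7.8
```

```text
position: [0.5604, 0.089, 0.0482]
wrist_force: [-0.2, -0.2, -1.1]
grip_width: 0.0179
finger_force: 68.5
position: [0.568, 0.088, 0.0482]
wrist_force: [0.2, 0.5, -0.3]
grip_width: 0.0177
finger_force: 68.5
position: [0.569, 0.0878, 0.0477]
wrist_force: [-4.9, 0.1, 1.6]
grip_width: 0.018
finger_force: 68.8
cur [0.569  0.0878 0.0477] yaw 172.2 t 56.0 turn [-0.     0.002  0.001] shift [-2.14  0.01 -0.01] F [-4.9  0.1  1.6] w 0.018 ff 69
```

```bash
python3 -m jog '[[0.04,0,0,0,0,0],[0.04,0,0,0,0,0],[0,0,0,0,0,0]]'|sed -n '2p;4p'; python3 -m jog '[[-0.06,0,0,0,0,0],[0,0,0,0,0,0]]'|sed -n '2p;4p'; python3 -m jog '[[0,0,0,0,0,0],[0,0,0,0,0,0],[0,0,0,0,0,0],[0,0,0,0,0,0]]' 0.5|sed -n '2p;4,6p'; python3 -m jog '[[0,0,-0.3,0,0,0],[0,0,-0.7,0,0,0],[0,0,-1,0,0,0],[0,0,-1,0,0,0],[0,0,-1,0,0,0]]'|sed -n '2p;4,6p'; for i in 1 2 3; do python3 -m jog '[[0,-1,-0.2,0,0,0],[0,-1,-0.2,0,0,0],[0,-1,0,0,0,0],[0,-1,0,0,0,0],[0,-1,0,0,0,0]]'|tail -1; done
sed -i 's/^e=pts.*/e=pts[2][1]; h=40/' m5.py; python3 m5.py pics/s12.png; python3 m4.py
```

```text
position: [0.5691, 0.0878, 0.0471]
wrist_force: [-10.8, 1.6, 4.8]
position: [0.569, 0.0878, 0.0473]
wrist_force: [-6.7, 0.5, -1.0]
position: [0.5719, 0.0874, 0.0485]
wrist_force: [0.1, 0.5, 1.0]
grip_width: 0.0431
finger_force: 0.0
position: [0.5712, 0.0872, 0.17]
wrist_force: [-0.3, 0.3, -0.2]
grip_width: 0.0432
finger_force: 0.0
finger_force: 0.0
finger_force: 0.0
finger_force: 0.0
top {'tip': [-13.9, 109.2], 'rodbase': [-19.1, 126.8], 'eye': [193.3, 171.4], 'lugtopL': [188.0, 169.5], 'lugtopR': [197.0, 170.9], 'rear': [195.4, 159.5]}
side {'tip': [275.8, 36.1], 'rodbase': [263.8, 36.1], 'eye': [266.3, 157.5], 'lugtopL': [266.3, 151.4], 'lugtopR': [266.5, 156.8], 'rear': [277.1, 157.5]}
origins [153 131] [226 117] scale 5.0
guard [ 0.6367 -0.0508] yaw -8.2 err 0.07
top 51
pin [0.5611 0.0904] yaw 24.1 err 1.76
side 96
pin [0.5699 0.1157] yaw 13.6 err 0.40
```

View pics/s12.png

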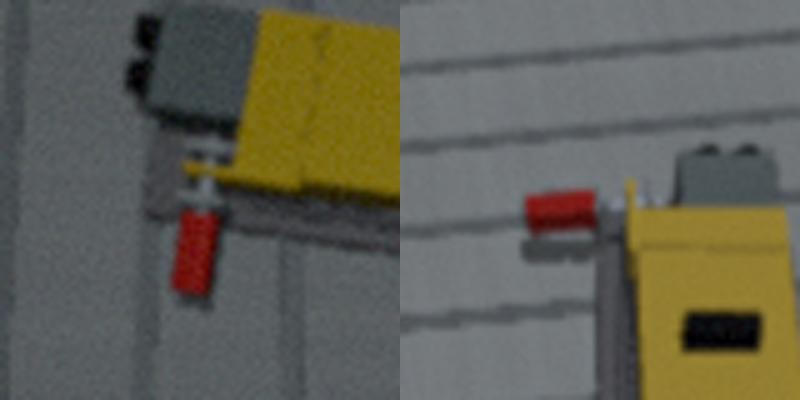

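The pin's handle is against the front lug (top crop, 195, 250). The rod passes through the tab at (205, 170) and shows behind the rear lug at (210, 145). The guard butts the cover at (250, 60), and its fit of (0.6367, −0.0508) matches home. I check the tray contents numerically, then hand in.

Run:
```python
from h import *
for n,roi in(("top",[300,130,410,240]),("side",[225,240,335,325])):
    c=manip.camera(n); m=mask(c,"orange",roi).astype(np.uint8); k,l,st,ce=cv2.connectedComponentsWithStats(m)
    poly=cv2.convexHull(proj(c,place([.5566,-.34,np.radians(-10)],TRAY[0])).astype(np.float32))
    for i in range(1,k):
        if st[i,4]>15: print(n,st[i].tolist(),np.round(back(c,ce[i],.03),3),"in" if cv2.pointPolygonTest(poly,tuple(map(float,ce[i])),True)>0 else "OUT")
o=manip.get_obs(); print(o["t"],o["position"],o["wrist_force"])
print(manip.hand_in())
```

```text
top [332, 159, 12, 20, 166] [ 0.61  -0.306  0.03 ] in
top [375, 166, 7, 15, 74] [ 0.596 -0.417  0.03 ] OUT
top [369, 180, 5, 5, 16] [ 0.57  -0.395  0.03 ] in
top [329, 189, 7, 18, 89] [ 0.528 -0.289  0.03 ] in
top [343, 191, 8, 18, 91] [ 0.522 -0.328  0.03 ] in
top [367, 194, 10, 19, 95] [ 0.513 -0.398  0.03 ] in
top [341, 210, 6, 3, 16] [ 0.49  -0.317  0.03 ] in
side [250, 255, 24, 11, 214] [ 0.522 -0.273  0.03 ] in
side [287, 260, 23, 13, 218] [ 0.609 -0.301  0.03 ] in
side [250, 267, 24, 13, 217] [ 0.516 -0.309  0.03 ] in
side [250, 297, 26, 8, 181] [ 0.508 -0.381  0.03 ] in
side [288, 298, 25, 8, 166] [ 0.594 -0.396  0.03 ] in
59.15 [0.63245421 0.53180532 0.20473853] [ 0.64226894 -0.73264969  0.48347616]
the job is handed in; nothing more can be done
None
```

The job is handed in: five links pulled and put in the blue tray, guard flush against the end cover, and pin through the hasp. My last tray check was split on one link (link3): the side view had it inside the tray, but the top view put its grip slightly past the near wall, so it may be leaning on that wall, and I handed in without resolving it.

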